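# Swing the hold-down over the panel with the long T-key

## Robot

A 6-joint arm with a two-finger parallel gripper is mounted at the origin on the work surface. World frame = base frame: x ahead of the robot, y to its left, z up, the work surface at z = 0. Lengths are in m, angles in rad, forces in N, time in s.
With the tool pointing down it reaches from about 0.3 to 0.775 m from the base axis. Payload 14.6 kg.
Tool frame: the origin (TCP) lies midway between the tips of the shut fingers; the grasp point (between the pads) lies 19 mm behind it; z points along the fingers, y is the direction in which the jaws open and shut (so a half turn about z gives the same grasp; the last joint's range is limited). The gripper opens to 85 mm and grips with 20 to 120 N. Pads are 22 mm wide; open, the fingers measure 114 mm over their backs; the gripper's body (76 mm by 85 mm) begins 54 mm behind the grasp point. The pads swing forward as they close: fully open they stand 13 mm farther back than shut.
Start: joints at [1.261, 0.3, 1.521, -0, 1.321, -0.067], TCP at [0.132, 0.534, 0.231] pointing down, gripper open.
Joint ranges: [-3.03, 3.03], [-0.79, 2.21], [0.23, 2.52], [-1.04, 4.18], [0, 3.07], [-2.55, 2.55]. Speed limits (rad/s): [2.22, 2.22, 2.57, 3.14, 3.14, 3.14].

## Interface

Orientations are given as a rotation vector (axis times angle).
In Python, from rig import bot, viewer, order, look_for gives the robot as it stands.
- The arm moves only by the tool send_rows, never from a script. Its argument "moves" is a list of rows, each a list of 4 numbers: the shift along the tool's x, y, z in mm, then the turn about the tool's z in rad. In form: [[dx, dy, dz, roll], ...]. A call has 1 to 5 rows; each row shifts and turns the pose as measured when the row begins, along the tool's axes as they then stand; what a row does not reach is not made up. A row lasts 1/10 s, in which the tool goes at most 50 mm and 8.59 degrees, less where a joint would pass 70% of its speed; a pose out of reach is approached as far as the arm can. A call with a gripper value outside its range is refused whole. "grip" is the opening, from 0 (shut) to 1 (fully open), set as the call begins (left out, the last holds). The fingers move at their own pace and stop on an object; "force" is the grip in N (left out, the last holds). Time passes only in rows, so rows that do not move let the fingers close. It gives the time, the measured TCP pose, the force and the opening at its end, in the units of the state.
- bot.read_state(): the state, without advancing time (a new reading comes with each control period).
- viewer.get_image(name): name is "scene" or "top"; returns a dict with "frame" (480x640x3 uint8, blue, green, red), "mtx" (3x3 intrinsics, pixels), "rvec" (rotation vector, rad) and "tvec" (3), from world to camera coordinates, as OpenCV has them. Camera axes: x right, y down, z forward; pixel columns grow to the right and rows downward; lengths in m; the calibration is good to about 2 mm. A picture is of the moment at which its call begins. There is no depth.
- order.job_done(): hands the job in, once; it reports no verdict.
Trained networks look in a picture, given as the dict that the camera call returned (one of the last four; its "shot" number tells which), for a name from the list of things; names that differ only in an ending like _2 or _b are one class to them, and where a whole thing is asked for, a point or a joint stands for the part that bears it (a point fixed in the world has none). Each returns a list of dicts, best first, with "conf" (0 to 1); they miss things now and then, are a little off and sometimes report something else, mostly with a low value. They report only what shows in the picture. A call takes as long as a camera call. They do not tell look-alikes from the thing itself.
- look_for(picture, name): "xyz" ([x, y, z] in m, in world coordinates, good to about 4 mm: the middle of the surface that is visible of it).
The state is a dict: "clock": time; "joints": joint angles; "joint_vel": joint speeds; "tau": joint torques, N m; "eef_pos": TCP position; "eef_rot": TCP orientation; "force": force on the tool from outside, world axes, zero at the start; "wrist_torque": the same for the moment, N m; "opening": opening from 0.0 (shut) to 1.0 (fully open).
Only numpy, scipy, OpenCV 4.12 (cv2) and the standard library are available. Lean on these libraries where they do the work, as an engineer would, in place of code of your own. Each camera call takes 0.05 s, during which the arm holds its last target.

## Task

Lock the framed panel to the bench: take the long orange-handled T-key out of the wooden rack, lower it down the shaft of the metal tower until it is fully seated on the square stem inside (the stem is loose and sprung, so feel for it gently), and turn it clockwise until the red arm points straight over the panel, square to its edge. Do not force anything: keep the key's push on the tower light, never touch the tower or its red arm with the robot itself, and leave the panel, the short key and the stack of sanding discs where they are. Leave the key standing seated in the tower and let go of it.

Things in the scene. Friction and masses are not known exactly. Their poses are not given: they have to be found in the camera images.
- long_key: orange-handled T-key standing upright in a hole of the rack, about 0.24 kg. Origin: centre of its lower end, z up the shaft. Handle: flat-sided bar 90 mm along x, 18 wide (y), 24 high, 135 to 159 mm above the origin. Below it a 14 mm shaft, then a head under 26 mm across, 22 high. Square socket in the lower end: 14.2 mm across faces (square to key x and y), 14 deep.
- key_grip (a point): centre of the long key's handle bar, 147 mm above the key's lower end; axes as the key's.
- short_key: similar T-key with a black handle and a 95 mm shaft, in the other hole of the rack 110 mm away, too short for the tower; origin at its lower end, top of handle 119 mm above that. Leave alone.
- rack: fixed plywood block 70 (x) x 190 (y) x 70 mm high with two round holes of 30 mm, 55 mm either side of its centre along y, 58 mm deep; origin at the centre of its underside, on the bench.
- tower: fixed aluminium hold-down tower 64 x 64 mm, 140 mm high, on a 90 x 90 x 10 mm dark foot; underneath its block turns a red arm. Origin: centre of its underside on the bench, on the axis of the shaft; x points to the panel, z up. A round 30 mm shaft runs down its middle from the top, with a square brass stem in it.
- stem_spot (a point): fixed point on the shaft axis, 80 mm below the mouth, where the middle of the stem's top rests; axes as the tower's. The stem: upright, 13 mm square, top edges chamfered 1.5 mm, reaching 20 mm or more down. It is sprung: pushed down it gives way by 6 mm, at 3 N rising to 10 N, then is solid; a key that rests on it unaligned stays 8 mm or more above seat_spot.
- seat_spot (a point): fixed point on the shaft axis, 46 mm above the bench: where the lower end of a seated key is (up to 6 mm lower with the spring pressed). The stem has free play to the red arm: its faces stand up to 0.45 rad either way from square to the arm, turning against about 0.02 N m, so a key rubbing on it can drag it along; at the play's end it turns the arm, against 0.1 N m of friction.
- shaft_mouth (a point): centre of the shaft's mouth, in the tower's top face, 140 mm above the bench; axes as the tower's.
- swing_arm (a joint): angle of the red arm about the shaft's vertical axis, rad, growing clockwise seen from above: 0 points along the tower's +y, 1.571 along the tower's +x, straight over the panel; a hard stop at 1.75. It starts at 0.35 to 0.6 and stays where it is left.
- swing_tip (a point): upper side of the red arm's round end, 92 mm from the shaft axis, 36 mm above the bench; the arm is 22 mm wide and 10 mm thick, its underside 26 mm above the bench.
- panel: loose wooden panel 200 x 200 x 22 mm, light with a dark frame, 0.8 kg, lying flat on the bench beside the tower on its +x side; origin at the centre of its underside.
- disc_stack: loose stack of brown sanding discs, 125 mm across, 24 mm high, on the bench beyond the rack; origin at the centre of its underside.
There are look-alikes about, which are no part of the job. Leave any yellow look-alike of the long_key alone.

How it is judged:
By the outcome, as a careful person would: the job done as asked, in the order asked, and still so for the second after the job is handed in, with the robot touching nothing.
It also fails if it takes over 61 s, if anything falls off the work surface, if the arm or the gripper's body presses on something with over 40 N, if the wrist force passes 120 N, or if a joint passes its speed limit or range.

## Working session

There is one attempt and no reset: what is moved stays moved. The work goes in short steps, Python scripts to look and compute and a tool call to move; the robot and the scene stay as the last step left them, time stands still between calls to the robot, and variables do not carry over. Pictures are saved under pics/ and viewed, and the job is handed in when it is done.

Besides the shell and the picture viewer there is one more tool, called after ">>>" as a command line: name --pt "numbers of a row" for each row, then --argument value for the rest. send_rows: Moves the arm, as the interface text tells. Its arguments: {"type":"object","properties":{"moves":{"type":"array"},"grip":{"type":"number"},"force":{"type":"number"}},"required":["moves"]}

```bash
mkdir -p pics; ls
python3 - <<'E'
from rig import bot, viewer, order, look_for
import cv2, numpy as np
print(bot.read_state())
for n in ("scene","top"):
    im=viewer.get_image(n); cv2.imwrite(f"pics/{n}0.png",im["frame"])
    print(n,im["mtx"].tolist(),im["rvec"],im["tvec"])
    for t in ("long_key","short_key","rack","tower","swing_arm","panel","disc_stack"):
        print(t,[(np.round(d["xyz"],3).tolist(),round(d["conf"],2)) for d in look_for(im,t)])
E
```

```text
pics
{'clock': 0.0, 'joints': array([ 1.26142380e+00,  3.00480342e-01,  1.52158565e+00, -1.21179821e-05,
        1.32069131e+00, -6.65808539e-02]), 'joint_vel': array([ 9.91753893e-04, -1.54078446e-03,  1.57728354e-05,  1.57741012e-03,
       -2.16063146e-04,  2.02870016e-04]), 'tau': array([-4.45864916e-04, -5.43518722e+01, -3.61776209e+01, -1.46884149e-04,
        4.22940051e-03, -3.59901310e-05]), 'eef_pos': array([0.13215165, 0.53364747, 0.23071431]), 'eef_rot': array([-3.80410533e-01, -3.11826779e+00,  1.80053707e-03]), 'force': array([-0.10748568, -0.31085106,  0.41243788]), 'wrist_torque': array([-0.01563496,  0.02388889,  0.04893567]), 'opening': 1.00496389632933}
scene [[467.94677742825905, 0.0, 320.39512642191437], [0.0, 467.94677742825905, 240.28829021985027], [0.0, 0.0, 1.0]] [ 2.1511315   0.97654994 -0.40537383] [-0.41358066 -0.20154644  1.0827437 ]
long_key [([0.389, 0.056, 0.139], 0.9), ([0.532, 0.111, 0.157], 0.7), ([0.668, 0.068, 0.148], 0.7)]
short_key [([0.525, 0.223, 0.125], 0.95), ([0.536, 0.108, 0.163], 0.57)]
rack [([0.55, 0.135, 0.063], 0.78)]
tower [([0.543, -0.139, 0.084], 0.64), ([0.525, 0.218, 0.122], 0.47)]
swing_arm [([0.555, -0.074, 0.038], 0.64)]
panel [([0.697, -0.128, 0.016], 0.72), ([0.552, -0.078, 0.034], 0.68)]
disc_stack [([0.722, 0.229, 0.025], 0.74)]
top [[483.49661112954175, 0.0, 319.98653722793694], [0.0, 483.49661112954175, 236.3422698471582], [0.0, 0.0, 1.0]] [ 2.13976128 -2.17917603  0.08788101] [0.05365823 0.56498415 0.85902921]
long_key [([0.529, 0.117, 0.17], 0.77), ([0.382, 0.06, 0.159], 0.66), ([0.662, 0.078, 0.16], 0.64)]
short_key [([0.522, 0.222, 0.13], 0.77)]
rack [([0.522, 0.168, 0.071], 0.86)]
tower [([0.514, -0.117, 0.107], 0.57)]
swing_arm [([0.544, -0.076, 0.035], 0.71)]
panel [([0.67, -0.108, 0.018], 0.94)]
disc_stack [([0.71, 0.238, 0.023], 0.77), ([0.516, -0.116, 0.107], 0.27)]
```

View pics/scene0.png

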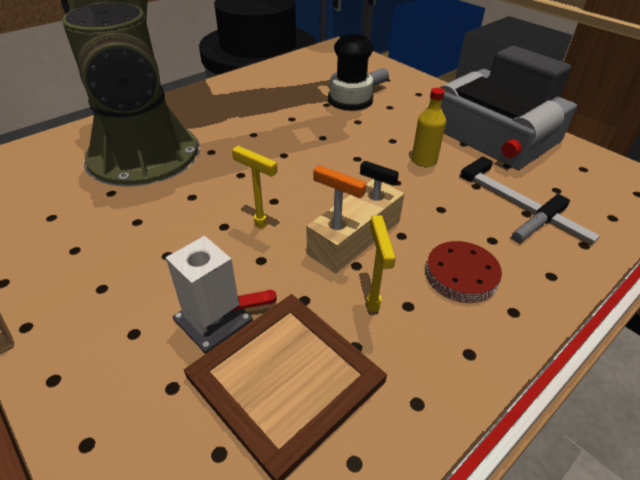

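View pics/top0.png

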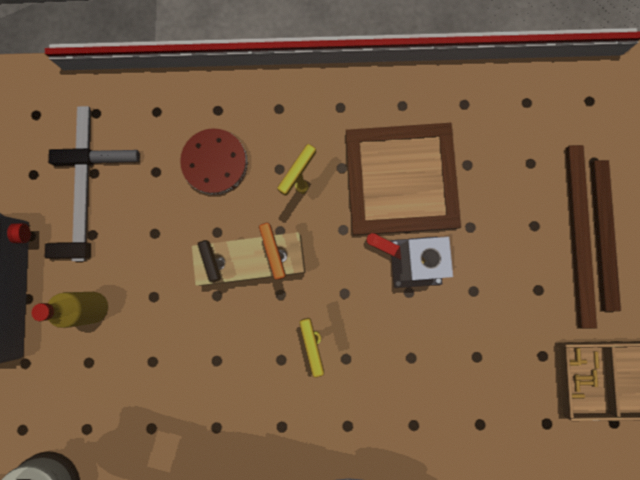

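The scene view shows three long-key candidates: the orange handle in the rack at scene (338,180) / top (272,250), and yellow look-alikes at scene (255,160) and (383,240). The black short key is at scene (378,172). I choose the orange one in the rack and check it in close crops.

Run:
```python
import cv2, numpy as np
s=cv2.imread("pics/scene0.png"); t=cv2.imread("pics/top0.png")
def crop(im,x,y,w,h,k=4): return cv2.resize(im[y:y+h,x:x+w],None,fx=k,fy=k,interpolation=cv2.INTER_CUBIC)
cv2.imwrite("pics/c1.png",np.vstack([crop(s,290,150,130,65,6),]))
cv2.imwrite("pics/c2.png",crop(t,185,215,130,80,6))
cv2.imwrite("pics/c3.png",crop(s,155,230,130,90,6))
cv2.imwrite("pics/c4.png",crop(t,355,225,110,75,6))
```

```text
(no output)
```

View pics/c1.png

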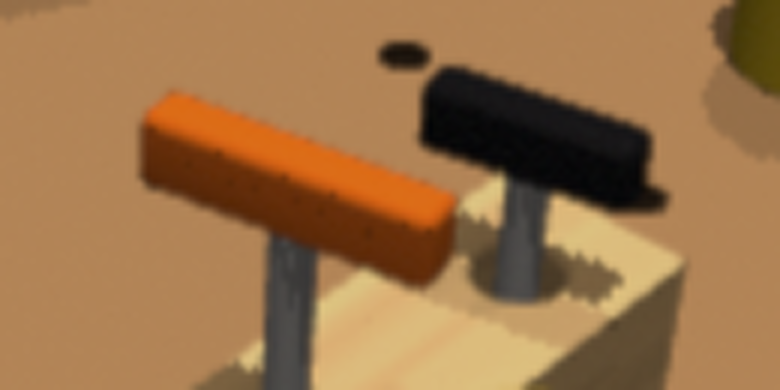

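View pics/c2.png

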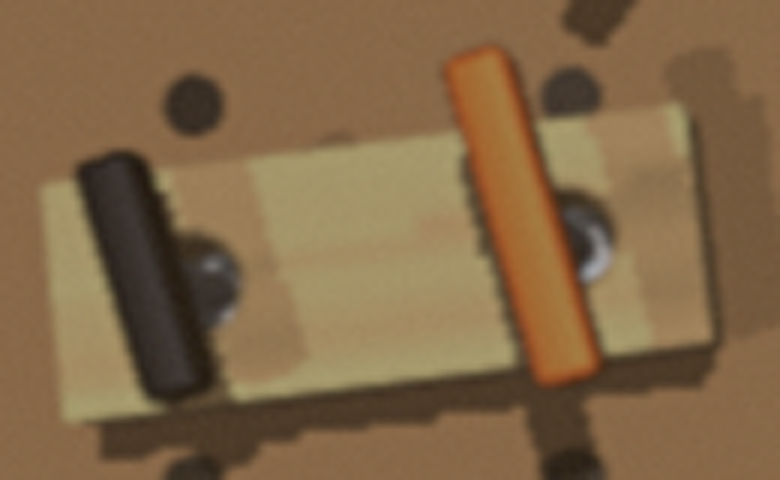

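View pics/c3.png

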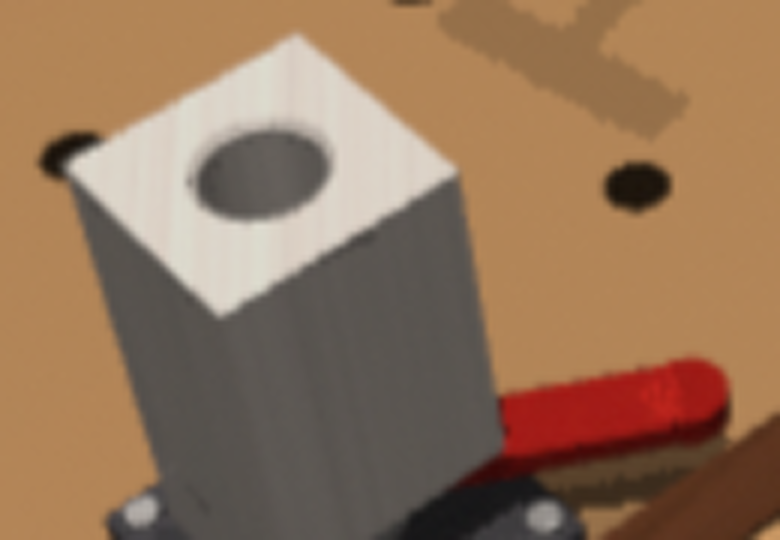

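View pics/c4.png

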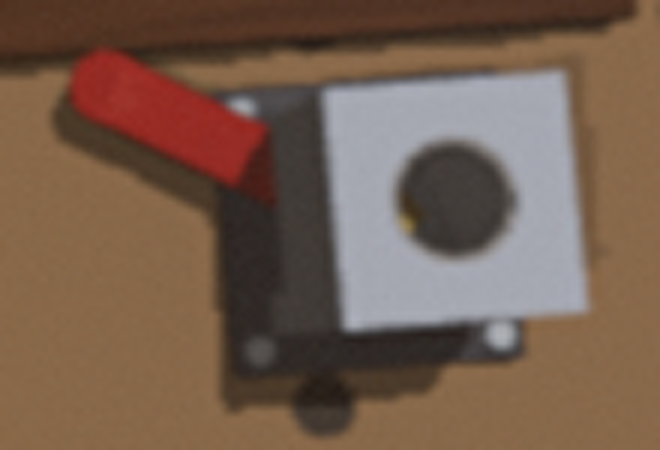

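Crops confirm it: c1 shows an orange bar on a grey shaft in the rack hole (scene ≈ 340,182). c3/c4 show the tower top face with the bore centre near scene (198,259) and top (431,258). Now I'll fit the models to both views.

```bash
cat > h.py <<'E'
import cv2, numpy as np
from scipy.optimize import minimize, least_squares
from scipy.spatial.transform import Rotation as R
CAL={}
K=[(467.94677742825905,320.39512642191437,240.28829021985027),(483.49661112954175,319.98653722793694,236.3422698471582)]
RV=[[2.1511315,0.97654994,-0.40537383],[2.13976128,-2.17917603,0.08788101]]
TV=[[-0.41358066,-0.20154644,1.0827437],[0.05365823,0.56498415,0.85902921]]
def proj(i,P):
    f,cx,cy=K[i]; M=np.array([[f,0,cx],[0,f,cy],[0,0,1]])
    return cv2.projectPoints(np.asarray(P,float).reshape(-1,3),np.array(RV[i]),np.array(TV[i]),M,None)[0].reshape(-1,2)
def sil(i,P,S=8,shape=(480,640)):
    q=cv2.convexHull(proj(i,P).astype(np.float32)).reshape(-1,2)
    x0,y0=np.floor(q.min(0)).astype(int)-3; x1,y1=np.ceil(q.max(0)).astype(int)+4
    m=np.zeros(((y1-y0)*S,(x1-x0)*S),np.float32)
    cv2.fillConvexPoly(m,np.round(((q-[x0,y0]+.5)*S-.5)*16).astype(np.int32),1.0,shift=4)
    m=cv2.resize(m,(x1-x0,y1-y0),interpolation=cv2.INTER_AREA)
    o=np.zeros(shape,np.float32); o[y0:y1,x0:x1]=m; return o
def bar(p,L=.09,W=.018,H=.024,sh=0.0):
    c=np.array(p[:3]); Rm=(R.from_rotvec([p[4],p[5],0])*R.from_euler('z',p[3])).as_matrix()
    b=.003;B=[]
    for sx in(-1,1):
     for sy in(-1,1):
      for sz in(-1,1):
        for e in np.eye(3): B.append([sx*(L/2-b*(1-e[0])),sy*(W/2-b*(1-e[1])),sz*(H/2-b*(1-e[2]))])
    return np.array(B)@Rm.T+c
def orange(im,box):
    hsv=cv2.cvtColor(im,cv2.COLOR_BGR2HSV).astype(int)
    m=((hsv[...,0]<14)&(hsv[...,1]>185)&(hsv[...,2]>70)).astype(np.float32)
    o=np.zeros_like(m); x,y,w,h=box; o[y:y+h,x:x+w]=m[y:y+h,x:x+w]; return o
E
python3 - <<'E'
from h import *
s=cv2.imread("pics/scene0.png"); t=cv2.imread("pics/top0.png")
ms=[orange(s,(308,160,65,45)),orange(t,(255,215,40,75))]
print([m.sum() for m in ms])
cv2.imwrite("pics/m.png",np.hstack([cv2.resize(ms[0][160:205,305:375]*255,None,fx=5,fy=5),cv2.resize(ms[1][215:260,255:325]*255,None,fx=5,fy=5)]))
cost=lambda p:sum(np.abs(sil(i,bar(p))-ms[i]).sum() for i in(0,1))+200*(p[4]**2+p[5]**2)
best=None
for y0 in (-0.2,0.05,.3):
  for dz in(0,):
    r=minimize(cost,[.53,.115,.159,y0,0,0],method='Nelder-Mead',options=dict(initial_simplex=np.array([[.53,.115,.159,y0,0,0]]*7)+np.vstack([np.zeros(6),np.diag([.01,.01,.006,.15,.06,.06])]),maxiter=1500))
    print(r.fun,np.round(r.x,4))
# tower
cs=np.array([(297,33),(458,173),(220,318),(68,168)])/6+[155,230]-.42
ct=np.array([(322,90),(567,70),(588,312),(343,331)])/6+[355,225]-.42
def sq(p,h=.032): 
    a=p[2]; c,s_=np.cos(a),np.sin(a)
    return np.array([[p[0]+c*x-s_*y,p[1]+s_*x+c*y,.14] for x,y in((h,h),(h,-h),(-h,-h),(-h,h))])
def bestperm(q,c):
    return min((np.roll(qq,k,0)-c for qq in(q,q[::-1]) for k in range(4)),key=lambda d:(d**2).sum())
for w in((1,1),(1,0),(0,1)):
    f=lambda p:np.concatenate([w[0]*bestperm(proj(0,sq(p)),cs).ravel(),w[1]*bestperm(proj(1,sq(p)),ct).ravel()])
    r=least_squares(f,[.52,-.12,0.05]); print("tower",w,np.round(r.x,4),np.round(r.fun,1))
# bore centres
def ray(i,u,z):
    f,cx,cy=K[i]; Rm=cv2.Rodrigues(np.array(RV[i]))[0]; d=Rm.T@np.array([(u[0]-cx)/f,(u[1]-cy)/f,1]); o=-Rm.T@np.array(TV[i]); return o+d*(z-o[2])/d[2]
print(ray(0,np.array([260,173])/6+[155,230]-.42,.14),ray(1,np.array([455,199])/6+[355,225]-.42,.14))
print("armtip",ray(1,np.array([103,84])/6+[355,225]-.42,.036),ray(0,np.array([690,395])/6+[155,230]-.42,.036))
# rack corners top view
print("rack",[ray(1,np.array(c)/6+[185,215]-.42,.07)[:2].round(4).tolist() for c in((40,185),(685,105),(715,345),(65,420))])
E
```

```text
[np.float32(840.0), np.float32(99.0)]
654.2111231163623 [ 0.5322  0.1167  0.1618  0.2309  0.1242 -0.0386]
657.0404872731802 [ 0.5318  0.1165  0.1615  0.2337  0.1004 -0.0488]
653.031324847536 [ 0.5324  0.1165  0.1618  0.2374  0.0905 -0.0376]
tower (1, 1) [ 0.5168 -0.1326  0.0545] [-0.3  0.7 -0.4  0.2 -0.6  0.3 -1.3  0.1 -0.6 -0.2 -1.4  0.2 -0.9 -0.1
 -0.5 -0.4]
tower (1, 0) [ 0.5168 -0.1316  0.0546] [ 0.3  0.4  0.2 -0.2  0.1 -0.1 -0.6 -0.2 -0.  -0.  -0.   0.  -0.  -0.
 -0.  -0. ]
tower (0, 1) [ 0.5166 -0.134   0.0537] [-0.   0.  -0.   0.  -0.   0.  -0.   0.   0.2 -0.1 -0.5  0.3 -0.1  0.1
  0.4 -0.2]
[ 0.51757183 -0.13248535  0.14      ] [ 0.51690465 -0.13403833  0.14      ]
armtip [ 0.5592715  -0.05083674  0.036     ] [ 0.5605971  -0.05015061  0.036     ]
rack [[0.55, 0.2693], [0.5699, 0.0797], [0.4997, 0.0719], [0.4813, 0.2613]][ WARN:0@1.140] global loadsave.cpp:1063 imwrite_ Unsupported depth image for selected encoder is fallbacked to CV_8U.
```

View pics/m.png

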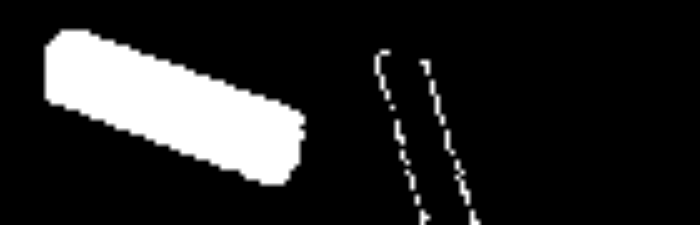

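```bash
sed -i 's/hsv\[...,1\]>185/hsv[...,1]>sat/; s/def orange(im,box)/def orange(im,box,sat=185)/' h.py
python3 - <<'E'
from h import *
s=cv2.imread("pics/scene0.png"); t=cv2.imread("pics/top0.png")
h=cv2.cvtColor(t,cv2.COLOR_BGR2HSV); print(h[250,262:292].tolist())
for sat in(150,165,175):
  ms=[orange(s,(308,160,65,45)),orange(t,(255,215,40,75),sat)]
  print([m.sum() for m in ms])
  cost=lambda p:sum(np.abs(sil(i,bar(p))-ms[i]).sum() for i in(0,1))+200*(p[4]**2+p[5]**2)
  x0=[.532,.1167,.159,.23,0,0]
  for k in range(2):
    r=minimize(cost,x0,method='Nelder-Mead',options=dict(initial_simplex=np.array([x0]*7)+np.vstack([np.zeros(6),np.diag([.006,.006,.004,.1,.05,.05])]),maxiter=1500)); x0=r.x
  print(r.fun,np.round(r.x,4))
E
```

```text
[[19, 105, 158], [18, 106, 130], [18, 109, 96], [12, 149, 101], [11, 185, 134], [12, 186, 159], [13, 177, 164], [14, 174, 163], [15, 171, 163], [15, 167, 163], [16, 164, 162], [17, 158, 163], [16, 157, 164], [15, 167, 163], [12, 187, 149], [11, 180, 119], [10, 129, 81], [12, 44, 76], [13, 29, 80], [13, 38, 80], [14, 52, 74], [16, 61, 71], [19, 87, 70], [16, 108, 83], [16, 112, 109], [17, 112, 132], [17, 110, 142], [17, 109, 145], [17, 108, 146], [17, 109, 145]]
[np.float32(840.0), np.float32(305.0)]
487.1618232336491 [0.5313 0.1167 0.1614 0.2768 0.0951 0.0143]
[np.float32(840.0), np.float32(271.0)]
492.94163252341383 [0.5316 0.1169 0.1613 0.2777 0.1025 0.0118]
[np.float32(840.0), np.float32(236.0)]
514.4235429779756 [0.5319 0.1167 0.1616 0.2756 0.1021 0.0078]
```

```bash
sed -i 's/hsv\[...,0\]<14/hsv[...,0]<hu/; s/sat=185)/sat=185,hu=14)/' h.py
python3 - <<'E'
from h import *
s=cv2.imread("pics/scene0.png"); t=cv2.imread("pics/top0.png")
for sat in(135,):
 for use in((0,1),(0,),(1,)):
  ms=[orange(s,(308,160,65,45)),orange(t,(255,215,40,75),sat,20)]
  ms=[cv2.morphologyEx(m,cv2.MORPH_CLOSE,np.ones((3,3))) for m in ms]
  print([m.sum() for m in ms])
  cost=lambda p:sum(np.abs(sil(i,bar(p))-ms[i]).sum() for i in use)+200*(p[4]**2+p[5]**2)+1e6*(len(use)<2)*(p[2]-.159)**2
  x0=[.532,.1167,.159,.25,0,0]
  for k in range(2):
    r=minimize(cost,x0,method='Nelder-Mead',options=dict(initial_simplex=np.array([x0]*7)+np.vstack([np.zeros(6),np.diag([.006,.006,.004,.1,.05,.05])]),maxiter=1500)); x0=r.x
  print(r.fun,np.round(r.x,4))
E
```

```text
[np.float32(841.0), np.float32(729.0)]
107.35022107800084 [ 0.5314  0.1167  0.1614  0.2764  0.0453 -0.0034]
[np.float32(841.0), np.float32(729.0)]
40.41481233244853 [ 0.5298  0.1197  0.1588  0.2438  0.0842 -0.0193]
[np.float32(841.0), np.float32(729.0)]
41.17510380336805 [0.5312 0.1168 0.1591 0.2816 0.0086 0.0092]
```

```bash
cat >> h.py <<'E'
def rep(st):
    Rm=R.from_rotvec(st["eef_rot"]).as_matrix()
    print("t",round(st["clock"],2),"pos",np.round(st["eef_pos"],4),"yawx",round(np.arctan2(Rm[1,0],Rm[0,0]),4),"tilt",np.round(Rm[:2,2],4),"q6",np.round(st["joints"][[0,5]],3),"F",np.round(st["force"],1),"T",np.round(st["wrist_torque"],3),"op",round(st["opening"],3))
    return Rm
def plan(st,xyz,yaw=None):
    Rm=rep(st); d=Rm.T@(np.array(xyz)-st["eef_pos"])*1000
    print("tool shift mm",np.round(d,1), "roll" , None if yaw is None else [round((np.arctan2(Rm[1,0],Rm[0,0])-y+np.pi)%(2*np.pi)-np.pi,4) for y in(yaw,yaw+np.pi)])
E
python3 - <<'E'
from h import *
from rig import bot
st=bot.read_state()
plan(st,(.531,.1172,.20),.27)
E
```

```text
t 0.8 pos [0.1322 0.5339 0.2313] yawx 2.8988 tilt [-0.  0.] q6 [ 1.261 -0.067] F [-0.5 -0.8 -0.3] T [ 0.002 -0.029 -0.065] op 1.001
tool shift mm [-487.3 -308.6   31.3] roll [np.float64(2.6288), np.float64(-0.5128)]
```

>>> send_rows --pt "0 0 0 -0.13" --pt "0 0 0 -0.13" --pt "0 0 0 -0.13" --pt "0 0 0 -0.12" --pt "0 0 0 0" --grip 0.7

```text
clock: 1.3
eef_pos: [0.1322, 0.5339, 0.2313]
eef_rot: [-0.448, 3.109, -0.0]
force: [0.5, -0.6, -0.4]
opening: 0.7
```

Run:
```python
from h import *
from rig import bot
plan(bot.read_state(),(.531,.1172,.22),.27)
```

```text
t 1.3 pos [0.1322 0.5339 0.2313] yawx -2.8556 tilt [0.0001 0.    ] q6 [ 1.261 -0.595] F [ 0.5 -0.6 -0.4] T [-0.016 -0.074 -0.028] op 0.7
tool shift mm [-265.1 -512.2   11.3] roll [np.float64(-3.1256), np.float64(0.0159)]
```

>>> send_rows --pt "-22 -42 0 0" --pt "-22 -42 0 0" --pt "-22 -42 0 0" --pt "-22 -42 0 0" --pt "-22 -42 0 0"

```text
clock: 1.8
eef_pos: [0.2974, 0.3595, 0.2307]
eef_rot: [-0.43, 3.112, 0.001]
force: [0.6, 0.9, 1.1]
opening: 0.703
```

>>> send_rows --pt "-22 -42 0 0" --pt "-22 -42 0 0" --pt "-22 -42 0 0" --pt "-22 -42 0 0" --pt "-22 -42 0 0"

```text
clock: 2.3
eef_pos: [0.464, 0.1773, 0.232]
eef_rot: [-0.397, 3.113, 0.003]
force: [-0.7, 1.1, 0.5]
opening: 0.699
```

Run:
```python
from h import *
from rig import bot
plan(bot.read_state(),(.531,.1172,.22),.27)
```

```text
t 2.3 pos [0.464  0.1773 0.232 ] yawx -2.8881 tilt [0.0029 0.0023] q6 [ 0.291 -1.534] F [-0.7  1.1  0.5] T [ 0.023  0.002 -0.069] op 0.699
tool shift mm [-49.7 -75.   12.1] roll [np.float64(3.1251), np.float64(-0.0165)]
```

>>> send_rows --pt "-20 -30 5 -0.016" --pt "-20 -30 5 0" --pt "-8 -12 0 0" --pt "0 0 0 0" --pt "0 0 0 0"

```text
clock: 2.8
eef_pos: [0.5334, 0.1131, 0.2216]
eef_rot: [-0.386, 3.114, 0.003]
force: [-0.6, 0.2, 0.2]
opening: 0.699
```

Run:
```python
from h import *
from rig import bot,viewer
plan(bot.read_state(),(.531,.1172,.141),.27)
a=viewer.get_image("top")["frame"];b=viewer.get_image("scene")["frame"]
cv2.imwrite("pics/a1.png",np.hstack([cv2.resize(a[150:350,180:380],None,fx=2,fy=2),cv2.resize(b[60:260,250:450],None,fx=2,fy=2)]))
```

```text
t 2.8 pos [0.5334 0.1131 0.2216] yawx -2.8948 tilt [0.0032 0.0023] q6 [ 0.141 -1.677] F [-0.6  0.2  0.2] T [ 0.064 -0.049 -0.018] op 0.699
tool shift mm [ 1.6  4.4 80.6] roll [np.float64(3.1184), np.float64(-0.0232)]
```

View pics/a1.png

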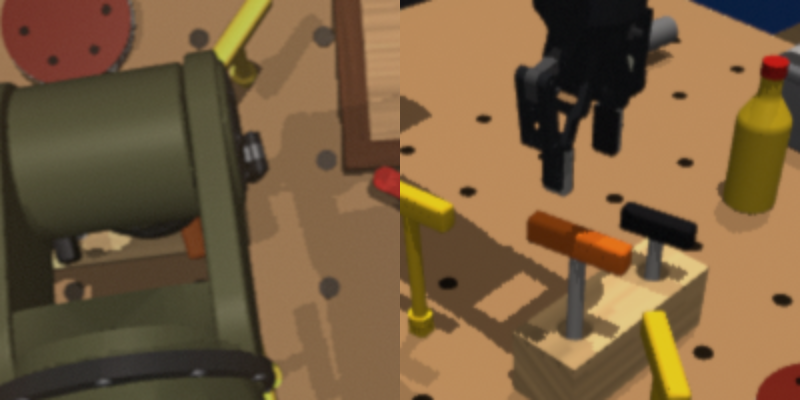

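The crops show the gripper straddling above the orange bar (left: elbow hides most of it; right: fingers at (560,170)/(605,130) above the bar at (580,240)). Descend.

>>> send_rows --pt "1.6 4.4 20 -0.023" --pt "0 0 20 0" --pt "0 0 20 0" --pt "0 0 15 0" --pt "0 0 0 0"

```text
clock: 3.4
eef_pos: [0.5282, 0.1231, 0.1472]
eef_rot: [-0.433, 3.103, 0.004]
force: [-0.0, 0.0, 0.2]
opening: 0.701
```

Run:
```python
from h import *
from rig import bot,viewer
plan(bot.read_state(),(.531,.1172,.139),.27)
b=viewer.get_image("scene")["frame"]
cv2.imwrite("pics/a2.png",cv2.resize(b[80:230,260:460],None,fx=4,fy=4))
```

```text
t 3.4 pos [0.5282 0.1231 0.1472] yawx -2.8646 tilt [0.008  0.0035] q6 [ 0.161 -1.688] F [-0.   0.   0.2] T [ 0.    -0.031 -0.01 ] op 0.701
tool shift mm [-1.  -6.5  8.2] roll [np.float64(-3.1346), np.float64(0.007)]
```

View pics/a2.png

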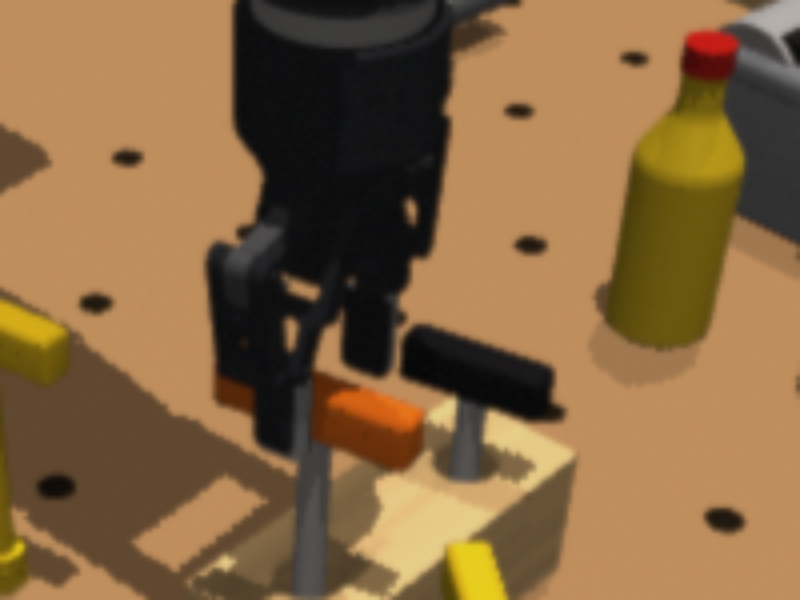

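>>> send_rows --pt "-1 -4 4 0.007" --pt "0 0 0 0" --pt "0 -1 3 0" --pt "0 0 0 0" --pt "0 0 0 0"

```text
clock: 3.95
eef_pos: [0.532, 0.1194, 0.1445]
eef_rot: [-0.421, 3.098, 0.004]
force: [-0.7, 0.5, 0.1]
opening: 0.699
```

Run:
```python
from h import *
from rig import bot,viewer
plan(bot.read_state(),(.531,.1172,.139),.27)
```

```text
t 3.95 pos [0.532  0.1194 0.1445] yawx -2.8715 tilt [0.0144 0.0046] q6 [ 0.152 -1.69 ] F [-0.7  0.5  0.1] T [-0.025  0.008 -0.001] op 0.699
tool shift mm [ 1.6 -1.8  5.5] roll [np.float64(-3.1415), np.float64(0.0001)]
```

>>> send_rows --pt "0 0 0 0" --pt "0 0 0 0" --pt "0 0 0 0"

```text
clock: 4.25
eef_pos: [0.5321, 0.1193, 0.1448]
eef_rot: [-0.421, 3.098, 0.004]
force: [0.6, 0.4, 0.3]
opening: 0.697
```

Run:
```python
from h import *
from rig import bot,viewer
plan(bot.read_state(),(.531,.1172,.139),.27)
```

```text
t 4.25 pos [0.5321 0.1193 0.1448] yawx -2.8716 tilt [0.0148 0.0047] q6 [ 0.152 -1.69 ] F [0.6 0.4 0.3] T [-0.018  0.04   0.022] op 0.697
tool shift mm [ 1.7 -1.8  5.7] roll [np.float64(3.1416), np.float64(-0.0)]
```

>>> send_rows --pt "0 -1 -3 0" --pt "0 0 -3 0" --pt "0 0 -3 0" --pt "0 0 -3 0" --pt "0 0 -3 0"

```text
clock: 4.75
eef_pos: [0.5321, 0.1182, 0.1609]
eef_rot: [-0.421, 3.098, 0.004]
force: [0.2, -0.5, -0.2]
opening: 0.699
```

Run:
```python
from h import *
from rig import bot,viewer
plan(bot.read_state(),(.531,.1172,.139),.27)
```

```text
t 4.75 pos [0.5321 0.1182 0.1609] yawx -2.8717 tilt [0.0146 0.0046] q6 [ 0.15  -1.692] F [ 0.2 -0.5 -0.2] T [-0.007  0.062  0.021] op 0.699
tool shift mm [ 1.7 -0.7 21.9] roll [np.float64(3.1415), np.float64(-0.0001)]
```

>>> send_rows --pt "1 -1 6 0" --pt "0 0 6 0" --pt "0 0 6 0" --pt "0 0 6 0" --pt "0 0 6 0"

```text
clock: 5.25
eef_pos: [0.5319, 0.117, 0.1289]
eef_rot: [-0.421, 3.097, 0.004]
force: [0.7, -0.3, 0.1]
opening: 0.701
```

Run:
```python
from h import *
from rig import bot,viewer
plan(bot.read_state(),(.531,.1172,.139),.27)
```

```text
t 5.25 pos [0.5319 0.117  0.1289] yawx -2.8717 tilt [0.0153 0.0047] q6 [ 0.148 -1.694] F [ 0.7 -0.3  0.1] T [-0.015 -0.045  0.038] op 0.701
tool shift mm [  0.7   0.5 -10.1] roll [np.float64(3.1415), np.float64(-0.0001)]
```

>>> send_rows --pt "0 0 -20 0" --pt "0 0 0 0" --pt "0 0 -20 0" --pt "0 0 0 0" --pt "0 0 0 0"

```text
clock: 5.75
eef_pos: [0.5301, 0.1167, 0.165]
eef_rot: [-0.421, 3.103, 0.004]
force: [0.4, -0.0, -1.4]
opening: 0.699
```

Run:
```python
from h import *
from rig import bot,viewer
plan(bot.read_state(),(.531,.1172,.139),.27)
```

```text
t 5.75 pos [0.5301 0.1167 0.165 ] yawx -2.8717 tilt [0.0097 0.0039] q6 [ 0.148 -1.694] F [ 0.4 -0.  -1.4] T [-0.004  0.028  0.003] op 0.699
tool shift mm [-0.7  0.3 26. ] roll [np.float64(3.1415), np.float64(-0.0001)]
```

>>> send_rows --pt "0 0 -20 0" --pt "0 0 0 0" --pt "0 0 -20 0" --pt "0 0 0 0" --pt "0 0 0 0"

```text
clock: 6.25
eef_pos: [0.5283, 0.1163, 0.1996]
eef_rot: [-0.422, 3.11, 0.004]
force: [-0.7, 0.2, -0.9]
opening: 0.697
```

>>> send_rows --pt "0 0 -18 0" --pt "0 0 0 0" --pt "0 0 0 0"

```text
clock: 6.55
eef_pos: [0.5273, 0.1161, 0.2137]
eef_rot: [0.422, -3.111, -0.004]
force: [1.2, -0.5, -0.3]
opening: 0.701
```

Run:
```python
from h import *
from rig import bot,viewer
plan(bot.read_state(),(.531,.1172,.139),.27)
```

```text
t 6.55 pos [0.5273 0.1161 0.2137] yawx -2.8717 tilt [-0.002   0.0021] q6 [ 0.148 -1.694] F [ 1.2 -0.5 -0.3] T [ 0.024 -0.     0.007] op 0.701
tool shift mm [-4.  -0.1 74.7] roll [np.float64(3.1415), np.float64(-0.0001)]
```

>>> send_rows --pt "-1 0 4 0" --pt "-1 0 8 0" --pt "-1 0 10 0" --pt "-1 0 10 0" --pt "0 0 10 0"

```text
clock: 7.05
eef_pos: [0.5306, 0.1172, 0.1656]
eef_rot: [0.422, -3.108, -0.004]
force: [-0.2, 1.0, 0.2]
opening: 0.699
```

>>> send_rows --pt "0 0 10 0" --pt "0 0 8 0" --pt "0 0 5 0" --pt "0 0 3 0" --pt "0 0 1.5 0"

```text
clock: 7.55
eef_pos: [0.5297, 0.1172, 0.1336]
eef_rot: [0.422, -3.106, -0.004]
force: [-0.3, 0.2, 0.1]
opening: 0.703
```

Run:
```python
from h import *
from rig import bot,viewer
plan(bot.read_state(),(.531,.1172,.139),.27)
```

```text
t 7.55 pos [0.5297 0.1172 0.1336] yawx -2.8717 tilt [-0.0076  0.0013] q6 [ 0.149 -1.693] F [-0.3  0.2  0.1] T [-0.08   0.032 -0.035] op 0.703
tool shift mm [-1.2 -0.3 -5.4] roll [np.float64(3.1415), np.float64(-0.0001)]
```

>>> send_rows --pt "-0.5 0 0 0" --pt "0 0 -2.5 0" --pt "0 0 -2 0" --pt "0 0 -1 0" --pt "0 0 0 0"

```text
clock: 8.05
eef_pos: [0.5309, 0.1174, 0.1409]
eef_rot: [0.422, -3.108, -0.004]
force: [1.0, 0.4, 0.2]
opening: 0.704
```

Run:
```python
from h import *
from rig import bot,viewer
plan(bot.read_state(),(.531,.1172,.139),.27)
```

```text
t 8.05 pos [0.5309 0.1174 0.1409] yawx -2.8717 tilt [-0.0054  0.0017] q6 [ 0.149 -1.693] F [1.  0.4 0.2] T [ 0.033 -0.006  0.034] op 0.704
tool shift mm [-0.1 -0.2  1.8] roll [np.float64(3.1414), np.float64(-0.0001)]
```

>>> send_rows --pt "0 0 0 0" --pt "0 0 0 0" --pt "0 0 0 0" --pt "0 0 0 0" --pt "0 0 0 0" --grip 0 --force 70

```text
clock: 8.55
eef_pos: [0.5311, 0.1172, 0.1412]
eef_rot: [0.422, -3.109, -0.003]
force: [-0.2, -1.2, 0.0]
opening: 0.196
```

>>> send_rows --pt "0 0 0 0" --pt "0 0 0 0" --pt "0 0 0 0"

```text
clock: 8.85
eef_pos: [0.5311, 0.1172, 0.1412]
eef_rot: [0.422, -3.109, -0.003]
force: [0.7, -0.8, 0.3]
opening: 0.204
```

Run:
```python
from h import *
from rig import bot,viewer
plan(bot.read_state(),(.531,.1172,.139),.27)
b=viewer.get_image("scene")["frame"]
cv2.imwrite("pics/a3.png",cv2.resize(b[80:230,260:460],None,fx=4,fy=4))
```

```text
t 8.85 pos [0.5311 0.1172 0.1412] yawx -2.8718 tilt [-0.0046  0.0015] q6 [ 0.149 -1.693] F [ 0.7 -0.8  0.3] T [-0.09   0.031  0.052] op 0.204
tool shift mm [ 0.1 -0.   2.2] roll [np.float64(3.1414), np.float64(-0.0002)]
```

View pics/a3.png

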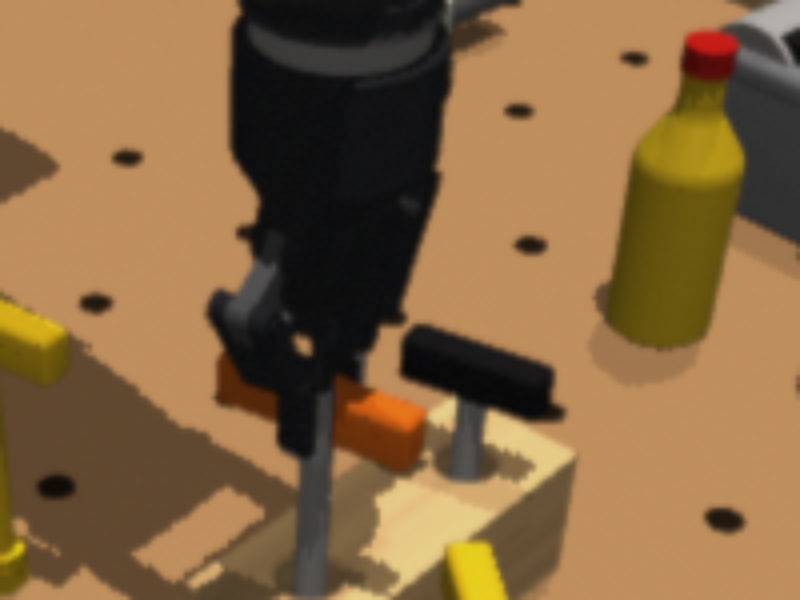

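Gripped: opening 0.204 ≈ 17.3 mm on the 18 mm bar; picture shows the fingers on the bar at about (310,400). Lift smoothly.

>>> send_rows --pt "0 0 -3 0" --pt "0 0 -7 0" --pt "0 0 -11 0" --pt "0 0 -14 0" --pt "0 0 -15 0"

```text
clock: 9.4
eef_pos: [0.53, 0.1172, 0.1922]
eef_rot: [0.421, -3.103, -0.004]
force: [0.0, 0.5, -2.9]
opening: 0.196
```

>>> send_rows --pt "0 0 -15 0" --pt "0 0 -15 0" --pt "0 0 -15 0" --pt "0 0 -15 0" --pt "0 0 -15 0"

```text
clock: 9.9
eef_pos: [0.5302, 0.1171, 0.2748]
eef_rot: [0.422, -3.106, -0.004]
force: [-0.4, 0.0, -2.3]
opening: 0.199
```

>>> send_rows --pt "0 0 -11 0" --pt "0 0 -8 0" --pt "0 0 -5 0" --pt "0 0 -2 0" --pt "0 0 0 0"

```text
clock: 10.4
eef_pos: [0.5304, 0.1171, 0.3053]
eef_rot: [0.422, -3.109, -0.004]
force: [0.3, 0.2, -2.3]
opening: 0.199
```

Run:
```python
from h import *
from rig import bot,viewer
plan(bot.read_state(),(.517,-.133,.300),-.03)
```

```text
t 10.4 pos [0.5304 0.1171 0.3053] yawx -2.8715 tilt [-0.0047  0.0021] q6 [ 0.149 -1.692] F [ 0.3  0.2 -2.3] T [-0.016 -0.019 -0.006] op 0.199
tool shift mm [  79.6 -237.5    4.8] roll [np.float64(-2.8415), np.float64(0.3001)]
```

>>> send_rows --pt "1.5 -4.5 0 0" --pt "3 -9.5 0 0" --pt "6 -17 0 0" --pt "7 -21 0 0" --pt "8 -24 0 0"

```text
clock: 10.9
eef_pos: [0.5252, 0.0345, 0.3026]
eef_rot: [0.427, -3.104, -0.005]
force: [0.3, 0.4, -1.8]
opening: 0.197
```

>>> send_rows --pt "8 -24 0 0" --pt "8 -24 0 0" --pt "8 -24 0 0" --pt "8 -24 0 0" --pt "7 -20 0 0"

```text
clock: 11.4
eef_pos: [0.5166, -0.0965, 0.3007]
eef_rot: [0.424, -3.101, -0.005]
force: [0.1, -0.3, -2.3]
opening: 0.198
```

Run:
```python
from h import *
from rig import bot,viewer
plan(bot.read_state(),(.517,-.133,.300),0)
```

```text
t 11.4 pos [ 0.5166 -0.0965  0.3007] yawx -2.8697 tilt [-0.0119  0.0017] q6 [-0.254 -2.096] F [ 0.1 -0.3 -2.3] T [-0.048 -0.021 -0.036] op 0.198
tool shift mm [  9.4 -35.2   0.6] roll [np.float64(-2.8697), np.float64(0.2719)]
```

>>> send_rows --pt "3 -12 0 0" --pt "2 -7 0 0" --pt "1 -4 0 0" --pt "0 -1 0 0" --pt "0 0 0 0"

```text
clock: 11.9
eef_pos: [0.5165, -0.1247, 0.2996]
eef_rot: [0.42, -3.1, -0.006]
force: [1.0, 0.1, -2.1]
opening: 0.198
```

>>> send_rows --pt "0 0 0 0.03" --pt "0 0 0 0.06" --pt "0 0 0 0.08" --pt "0 0 0 0.06" --pt "0 0 0 0.03"

```text
clock: 12.4
eef_pos: [0.517, -0.1212, 0.2998]
eef_rot: [0.006, -3.128, -0.004]
force: [0.4, -0.2, -2.4]
opening: 0.198
```

>>> send_rows --pt "0 0 0 0.01" --pt "0 0 0 0"

```text
clock: 12.6
eef_pos: [0.5172, -0.12, 0.2999]
eef_rot: [-0.007, -3.128, -0.004]
force: [0.6, 0.2, -2.7]
opening: 0.197
```

Run:
```python
from h import *
from rig import bot,viewer
plan(bot.read_state(),(.517,-.133,.300),0)
a=viewer.get_image("top")["frame"];b=viewer.get_image("scene")["frame"]
cv2.imwrite("pics/t1.png",a);cv2.imwrite("pics/s1.png",b)
cv2.imwrite("pics/a4.png",np.hstack([cv2.resize(a[150:350,330:530],None,fx=2,fy=2),cv2.resize(b[150:350,120:320],None,fx=2,fy=2)]))
```

```text
t 12.6 pos [ 0.5172 -0.12    0.2999] yawx 3.1368 tilt [-0.0131  0.0029] q6 [-0.296 -1.862] F [ 0.6  0.2 -2.7] T [-0.023 -0.007  0.019] op 0.197
tool shift mm [  0.2 -13.   -0.2] roll [np.float64(3.1368), np.float64(-0.0048)]
```

View pics/s1.png

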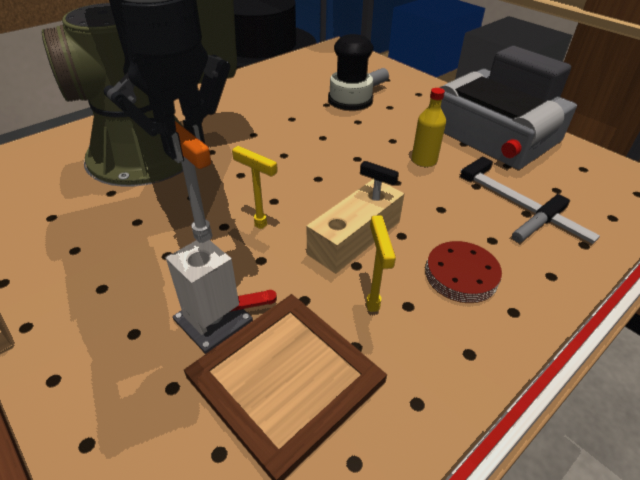

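View pics/t1.png

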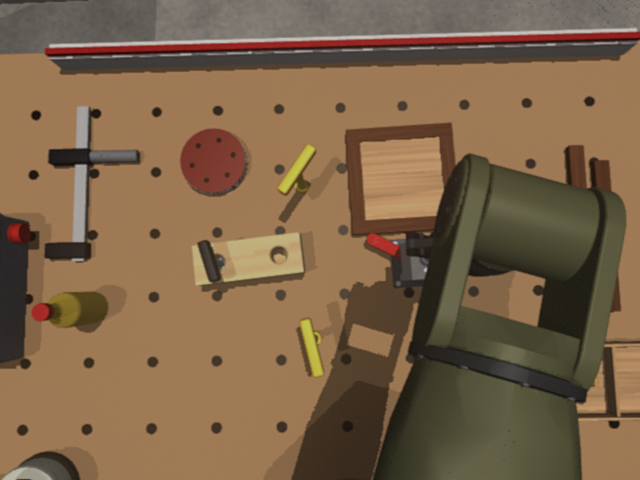

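>>> send_rows --pt "0 -2 -6 0" --pt "0 -4 -9 0" --pt "0 -4 -9 0" --pt "0 -3 -6 0" --pt "0 0 -3 0"

```text
clock: 13.2
eef_pos: [0.5177, -0.1346, 0.3362]
eef_rot: [-0.005, -3.129, -0.004]
force: [-0.3, 0.0, -1.6]
opening: 0.199
```

>>> send_rows --pt "0 0 20 0" --pt "0 0 0 0" --pt "0 0 15 0" --pt "0 0 0 0" --pt "0 0 0 0"

```text
clock: 13.7
eef_pos: [0.5178, -0.135, 0.3043]
eef_rot: [-0.006, -3.132, -0.002]
force: [-0.5, -0.0, -1.9]
opening: 0.2
```

Run:
```python
from h import *
from rig import bot,viewer
plan(bot.read_state(),(.517,-.133,.300),0)
```

```text
t 13.7 pos [ 0.5178 -0.135   0.3043] yawx 3.1378 tilt [-0.0091  0.0015] q6 [-0.323 -1.89 ] F [-0.5 -0.  -1.9] T [-0.004  0.005  0.044] op 0.2
tool shift mm [0.8 2.  4.3] roll [np.float64(3.1378), np.float64(-0.0038)]
```

Run:
```python
from h import *
from rig import bot,viewer
b=viewer.get_image("scene")["frame"]; a=viewer.get_image("top")["frame"]
cv2.imwrite("pics/s2.png",b)
cv2.imwrite("pics/a5.png",cv2.resize(b[170:290,150:260],None,fx=5,fy=5,interpolation=cv2.INTER_CUBIC))
cv2.imwrite("pics/a6.png",cv2.resize(a[200:300,350:480],None,fx=5,fy=5,interpolation=cv2.INTER_CUBIC))
```

```text
(no output)
```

View pics/a5.png

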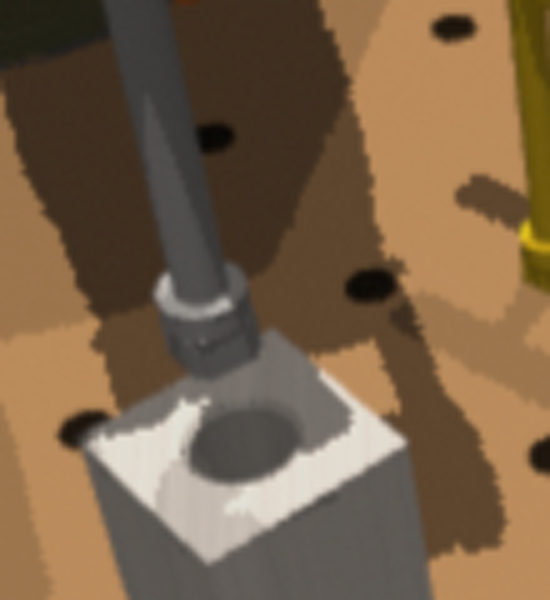

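View pics/a6.png

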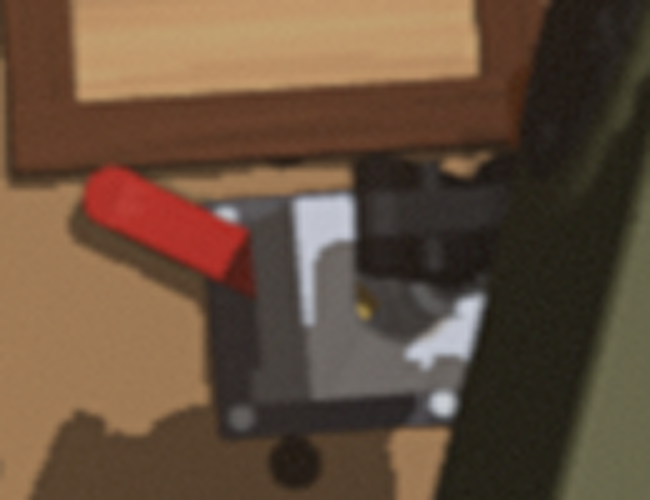

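```bash
cat >> h.py <<'E'
def ray(i,u,z):
    f,cx,cy=K[i]; Rm=cv2.Rodrigues(np.array(RV[i]))[0]; d=Rm.T@np.array([(u[0]-cx)/f,(u[1]-cy)/f,1]); o=-Rm.T@np.array(TV[i]); return o+d*(z-o[2])/d[2]
E
python3 - <<'E'
from h import *
for z in(.194,.197,.2): print("ring",ray(0,np.array([200,292])/5+[150,170]-.4,z).round(4))
for r,z in((.0118,.197),(.0118,.175)):
  for c in((.5178,-.135),(.516,-.134)):
    th=np.linspace(0,2*np.pi,60); P=np.c_[c[0]+r*np.cos(th),c[1]+r*np.sin(th),0*th+z]
    q=(proj(0,P)-[150,170]+.4)*5; print(z,c,"x",q[:,0].min().round(),q[:,0].max().round(),"y",q[:,1].min().round(),q[:,1].max().round())
th=np.linspace(0,2*np.pi,60)
for c in((.517,-.133),(.517,-.132)):
    P=np.c_[c[0]+.015*np.cos(th),c[1]+.015*np.sin(th),0*th+.14]
    q=(proj(0,P)-[150,170]+.4)*5; print("bore",q.min(0).round(),q.max(0).round()); q=(proj(1,P)-[355,225]+.4)*6;print("boretop",q.min(0).round(),q.max(0).round())
E
```

```text
ring [ 0.5144 -0.1327  0.194 ]
ring [ 0.5177 -0.134   0.197 ]
ring [ 0.5211 -0.1353  0.2   ]
0.197 (0.5178, -0.135) x 150.0 243.0 y 264.0 325.0
0.197 (0.516, -0.134) x 150.0 243.0 y 259.0 319.0
0.175 (0.5178, -0.135) x 166.0 257.0 y 326.0 387.0
0.175 (0.516, -0.134) x 166.0 257.0 y 321.0 382.0
bore [183. 405.] [294. 483.]
boretop [394. 142.] [508. 255.]
bore [186. 404.] [297. 482.]
boretop [390. 142.] [504. 255.]
```

>>> send_rows --pt "0 1 3 0" --pt "0 1 5 0" --pt "0 0 6 0" --pt "0 0 5 0" --pt "0 0 3 0"

```text
clock: 14.3
eef_pos: [0.5179, -0.1328, 0.2817]
eef_rot: [-0.006, -3.134, -0.002]
force: [-0.2, 0.8, -2.8]
opening: 0.2
```

Run:
```python
from h import *
from rig import bot,viewer
plan(bot.read_state(),(.518,-.133,.200),0)
b=viewer.get_image("scene")["frame"]
cv2.imwrite("pics/a7.png",cv2.resize(b[170:290,150:260],None,fx=5,fy=5,interpolation=cv2.INTER_CUBIC))
```

```text
t 14.3 pos [ 0.5179 -0.1328  0.2817] yawx 3.138 tilt [-0.0075  0.001 ] q6 [-0.319 -1.886] F [-0.2  0.8 -2.8] T [ 0.022 -0.069 -0.007] op 0.2
tool shift mm [-0.8 -0.3 81.7] roll [np.float64(3.138), np.float64(-0.0036)]
```

View pics/a7.png

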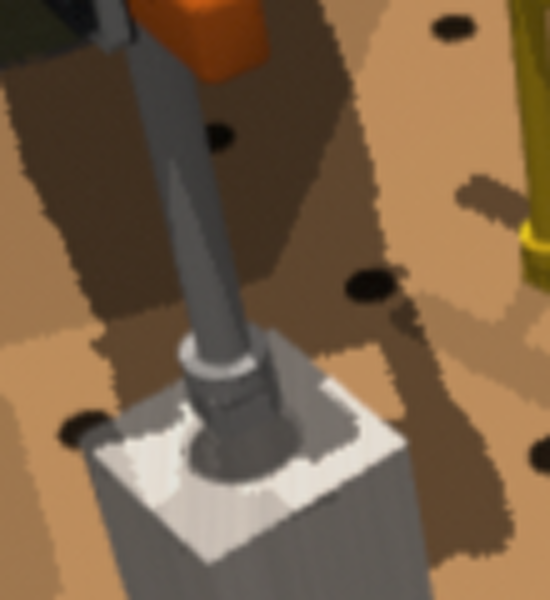

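>>> send_rows --pt "0 0 3 0" --pt "0 0 4 0" --pt "0 0 4 0" --pt "0 0 3 0" --pt "0 0 2 0"

```text
clock: 14.85
eef_pos: [0.5177, -0.1328, 0.264]
eef_rot: [-0.006, -3.134, -0.002]
force: [0.0, 0.2, -2.1]
opening: 0.199
```

Run:
```python
from h import *
from rig import bot,viewer
plan(bot.read_state(),(.518,-.133,.200),0)
b=viewer.get_image("scene")["frame"]
cv2.imwrite("pics/a8.png",cv2.resize(b[170:290,150:260],None,fx=5,fy=5,interpolation=cv2.INTER_CUBIC))
```

```text
t 14.85 pos [ 0.5177 -0.1328  0.264 ] yawx 3.1379 tilt [-0.008   0.0012] q6 [-0.319 -1.886] F [ 0.   0.2 -2.1] T [-0.008  0.032 -0.02 ] op 0.199
tool shift mm [-0.9 -0.3 64. ] roll [np.float64(3.1379), np.float64(-0.0037)]
```

View pics/a8.png

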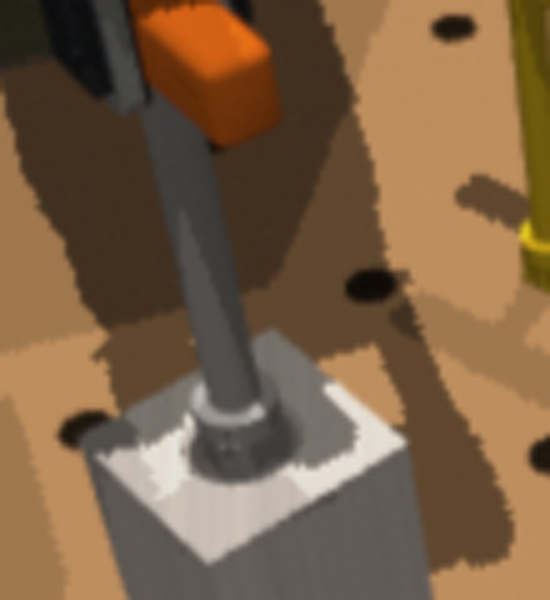

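>>> send_rows --pt "1 -0.5 3 0" --pt "0 0 5 0" --pt "0 0 5 0" --pt "0 0 5 0" --pt "0 0 4 0"

```text
clock: 15.4
eef_pos: [0.5164, -0.1334, 0.2404]
eef_rot: [-0.006, -3.134, -0.002]
force: [0.2, 0.4, -2.9]
opening: 0.202
```

>>> send_rows --pt "0 0 5 0" --pt "0 0 5 0" --pt "0 0 5 0" --pt "0 0 5 0" --pt "0 0 4 0"

```text
clock: 15.9
eef_pos: [0.5161, -0.1333, 0.214]
eef_rot: [-0.006, -3.134, -0.002]
force: [-0.5, 0.4, -3.0]
opening: 0.196
```

Run:
```python
from h import *
from rig import bot,viewer
plan(bot.read_state(),(.517,-.133,.200),0)
```

```text
t 15.9 pos [ 0.5161 -0.1333  0.214 ] yawx 3.1379 tilt [-0.008   0.0011] q6 [-0.321 -1.887] F [-0.5  0.4 -3. ] T [-0.046 -0.023  0.012] op 0.196
tool shift mm [-1.   0.3 13.9] roll [np.float64(3.1379), np.float64(-0.0037)]
```

>>> send_rows --pt "-0.6 0 4 0" --pt "0 0 4 0" --pt "0 0 4 0" --pt "0 0 2 0" --pt "0 0 1 0"

```text
clock: 16.4
eef_pos: [0.5166, -0.1332, 0.1972]
eef_rot: [-0.006, -3.133, -0.002]
force: [-0.3, -0.2, -2.9]
opening: 0.199
```

>>> send_rows --pt "0 0 1 0" --pt "0 0 1 0"

```text
clock: 16.6
eef_pos: [0.5167, -0.1333, 0.1953]
eef_rot: [-0.006, -3.134, -0.002]
force: [-0.5, 0.7, -3.2]
opening: 0.205
```

>>> send_rows --pt "0 0 1 0" --pt "0 0 1 0"

```text
clock: 16.8
eef_pos: [0.5168, -0.1333, 0.1933]
eef_rot: [-0.006, -3.134, -0.002]
force: [-0.3, 0.0, -3.2]
opening: 0.197
```

>>> send_rows --pt "0 0 1 0" --pt "0 0 1 0"

```text
clock: 17.0
eef_pos: [0.5168, -0.1333, 0.1912]
eef_rot: [-0.006, -3.134, -0.001]
force: [1.2, 0.1, -3.0]
opening: 0.201
```

>>> send_rows --pt "0 0 1 0" --pt "0 0 1 0"

```text
clock: 17.2
eef_pos: [0.5168, -0.1333, 0.1891]
eef_rot: [-0.006, -3.134, -0.001]
force: [-0.2, 1.2, -2.1]
opening: 0.201
```

>>> send_rows --pt "0 0 1 0"

```text
clock: 17.3
eef_pos: [0.5168, -0.1333, 0.1881]
eef_rot: [-0.006, -3.134, -0.001]
force: [-1.1, 0.2, 0.3]
opening: 0.198
```

>>> send_rows --pt "0 0 1 0"

```text
clock: 17.4
eef_pos: [0.5169, -0.1334, 0.1873]
eef_rot: [-0.006, -3.135, -0.001]
force: [0.4, 0.1, 0.9]
opening: 0.201
```

>>> send_rows --pt "0 0 0 0"

```text
clock: 17.5
eef_pos: [0.517, -0.1334, 0.1875]
eef_rot: [-0.006, -3.135, -0.001]
force: [-0.9, 0.0, 0.5]
opening: 0.197
```

Contact at TCP z ≈ 0.188 (expected 0.189), push about 3 N. Now a slow clockwise feel for the stem.

>>> send_rows --pt "0 0 0.3 0.05" --pt "0 0 0 0.05" --pt "0 0 0 0.05"

```text
clock: 17.8
eef_pos: [0.5173, -0.1334, 0.1878]
eef_rot: [-0.247, -3.127, -0.0]
force: [-0.1, -1.1, 0.1]
opening: 0.199
```

>>> send_rows --pt "0 0 0 0.05" --pt "0 0 0 0.05"

```text
clock: 18.0
eef_pos: [0.5173, -0.1334, 0.1881]
eef_rot: [-0.41, -3.11, 0.001]
force: [-1.0, 0.1, -1.0]
opening: 0.194
```

Run:
```python
from h import *
from rig import bot,viewer
plan(bot.read_state(),(.517,-.133,.1875),0)
```

```text
t 18.0 pos [ 0.5173 -0.1334  0.1881] yawx 2.8795 tilt [-0.0049  0.0002] q6 [-0.32  -1.629] F [-1.   0.1 -1. ] T [0.029 0.172 0.031] op 0.194
tool shift mm [0.4 0.3 0.6] roll [np.float64(2.8795), np.float64(-0.2621)]
```

>>> send_rows --pt "0 0 1 0.04" --pt "0 0 0.4 0.04"

```text
clock: 18.2
eef_pos: [0.5174, -0.1335, 0.1871]
eef_rot: [-0.54, -3.09, 0.001]
force: [-0.3, 0.7, -0.0]
opening: 0.196
```

>>> send_rows --pt "0 0 0.4 0.04" --pt "0 0 0.3 0.04"

```text
clock: 18.4
eef_pos: [0.5175, -0.1336, 0.1869]
eef_rot: [-0.668, -3.066, 0.002]
force: [-1.2, -0.0, 1.2]
opening: 0.2
```

>>> send_rows --pt "0 0 0.3 0.04" --pt "0 0 0.3 0.04"

```text
clock: 18.6
eef_pos: [0.5176, -0.1336, 0.1867]
eef_rot: [-0.796, -3.036, 0.002]
force: [-1.3, -0.1, 0.8]
opening: 0.198
```

Run:
```python
from h import *
from rig import bot,viewer
plan(bot.read_state(),(.517,-.133,.1875),0)
```

```text
t 18.6 pos [ 0.5176 -0.1336  0.1867] yawx 2.6289 tilt [-0.0035 -0.0006] q6 [-0.32  -1.378] F [-1.3 -0.1  0.8] T [0.016 0.29  0.036] op 0.198
tool shift mm [ 0.8  0.3 -0.8] roll [np.float64(2.6289), np.float64(-0.5127)]
```

>>> send_rows --pt "0.6 -0.3 0.3 0.04" --pt "0 0 0.3 0.04"

```text
clock: 18.8
eef_pos: [0.517, -0.1336, 0.1863]
eef_rot: [-0.922, -3.001, 0.002]
force: [0.5, -0.4, -0.6]
opening: 0.203
```

>>> send_rows --pt "0 0 0.3 0.04" --pt "0 0 0.3 0.04"

```text
clock: 19.0
eef_pos: [0.517, -0.1335, 0.1855]
eef_rot: [-1.046, -2.959, 0.002]
force: [0.5, -0.7, -2.4]
opening: 0.201
```

Run:
```python
from h import *
from rig import bot,viewer
plan(bot.read_state(),(.517,-.133,.1875),0)
```

```text
t 19.0 pos [ 0.517  -0.1335  0.1855] yawx 2.462 tilt [-0.0031 -0.0004] q6 [-0.321 -1.211] F [ 0.5 -0.7 -2.4] T [0.079 0.021 0.044] op 0.201
tool shift mm [ 0.3  0.4 -2. ] roll [np.float64(2.462), np.float64(-0.6796)]
```

Force dropped back to the bare key weight: the socket seems to have caught the stem at key yaw ≈ −0.67. Lower straight.

>>> send_rows --pt "0 0 1 0" --pt "0 0 1 0"

```text
clock: 19.2
eef_pos: [0.5169, -0.1335, 0.1832]
eef_rot: [-1.046, -2.959, 0.002]
force: [0.1, 0.1, -3.0]
opening: 0.199
```

>>> send_rows --pt "0 0 1 0" --pt "0 0 1 0"

```text
clock: 19.4
eef_pos: [0.5169, -0.1335, 0.1809]
eef_rot: [-1.043, -2.96, 0.002]
force: [0.0, -0.9, -2.3]
opening: 0.199
```

>>> send_rows --pt "0 0 1 0" --pt "0 0 1 0"

```text
clock: 19.6
eef_pos: [0.5169, -0.1335, 0.1787]
eef_rot: [-1.042, -2.96, 0.002]
force: [0.2, 0.1, -2.4]
opening: 0.197
```

Sliding on freely. Continue gently to the seat.

>>> send_rows --pt "0 0 1 0" --pt "0 0 1 0"

```text
clock: 19.8
eef_pos: [0.5169, -0.1335, 0.1765]
eef_rot: [-1.042, -2.961, 0.002]
force: [0.8, 0.2, -2.9]
opening: 0.199
```

>>> send_rows --pt "0 0 1 0"

```text
clock: 19.9
eef_pos: [0.5169, -0.1335, 0.1754]
eef_rot: [-1.042, -2.961, 0.002]
force: [-0.2, -1.6, -2.5]
opening: 0.198
```

>>> send_rows --pt "0 0 1 0"

```text
clock: 20.0
eef_pos: [0.517, -0.1335, 0.1745]
eef_rot: [-1.042, -2.961, 0.002]
force: [0.1, 0.5, 0.7]
opening: 0.196
```

>>> send_rows --pt "0 0 0.5 0"

```text
clock: 20.1
eef_pos: [0.5171, -0.1336, 0.1742]
eef_rot: [-1.042, -2.961, 0.002]
force: [-1.5, -0.0, 2.2]
opening: 0.194
```

Seated (second contact at TCP z ≈ 0.1745, 13.5 mm below the first). Ease off and turn clockwise.

>>> send_rows --pt "0 0 -0.5 0.03" --pt "0 0 0 0.05" --pt "0 0 0 0.06" --pt "0 0 0 0.06" --pt "0 0 0 0.06"

```text
clock: 20.6
eef_pos: [0.5171, -0.1336, 0.1753]
eef_rot: [-1.439, -2.791, 0.003]
force: [0.4, -0.4, -1.9]
opening: 0.203
```

```bash
cat > look.py <<'E'
from h import *
from rig import bot,viewer
import sys
plan(bot.read_state(),(.517,-.1334,.1743),-1.97)
a=viewer.get_image("top")["frame"]
cv2.imwrite(sys.argv[1],cv2.resize(a[160:300,340:480],None,fx=4,fy=4,interpolation=cv2.INTER_CUBIC)); cv2.imwrite(sys.argv[1].replace(".png","_f.png"),a)
E
python3 look.py pics/b1.png
```

```text
t 20.6 pos [ 0.5171 -0.1336  0.1753] yawx 2.1895 tilt [-0.0022 -0.0008] q6 [-0.321 -0.939] F [ 0.4 -0.4 -1.9] T [-0.081 -0.047 -0.037] op 0.203
tool shift mm [ 0.2 -0.   1. ] roll [np.float64(-2.1237), np.float64(1.0179)]
```

View pics/b1.png

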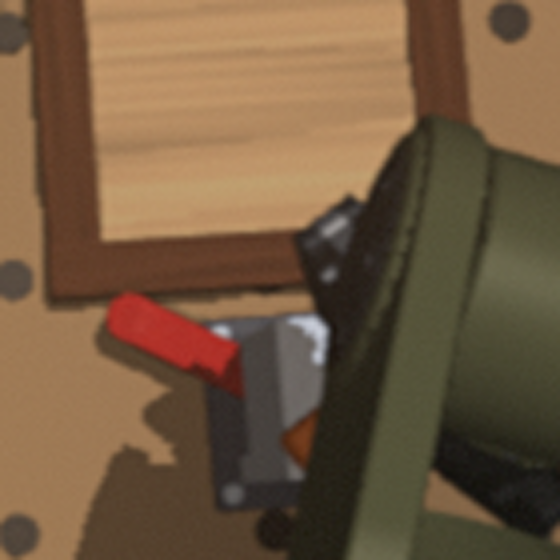

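>>> send_rows --pt "0 0 0.5 0.06" --pt "0 0 0.2 0.06" --pt "0 0 0.1 0.06" --pt "0 0 0 0.06" --pt "0 0 0 0.06"

```text
clock: 21.15
eef_pos: [0.5173, -0.1338, 0.1752]
eef_rot: [-1.858, -2.533, 0.004]
force: [-1.0, -0.2, -0.2]
opening: 0.194
```

```bash
python3 look.py pics/b2.png
```

```text
t 21.15 pos [ 0.5173 -0.1338  0.1752] yawx 1.8759 tilt [-0.0015 -0.0017] q6 [-0.321 -0.625] F [-1.  -0.2 -0.2] T [-0.015  0.16   0.044] op 0.194
tool shift mm [ 0.5 -0.2  0.9] roll [np.float64(-2.4373), np.float64(0.7043)]
```

View pics/b2.png

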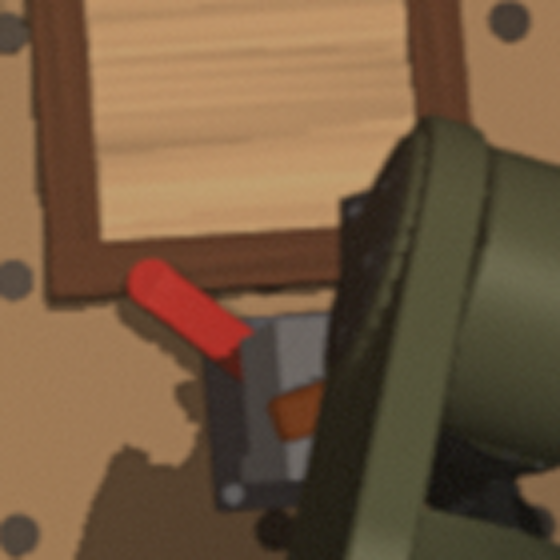

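```bash
cat > ang.py <<'E'
from h import *
import sys
f=cv2.imread(sys.argv[1]); i=int(sys.argv[2]) if len(sys.argv)>2 else 1
h=cv2.cvtColor(f,cv2.COLOR_BGR2HSV).astype(int)
m=(((h[...,0]<6)|(h[...,0]>174))&(h[...,1]>170)&(h[...,2]>90)).astype(np.uint8)
M=np.zeros_like(m)
x,y,w,hh=((350,150,120,130) if i==1 else (200,250,120,120)); M[y:y+hh,x:x+w]=m[y:y+hh,x:x+w]
M=cv2.morphologyEx(M,cv2.MORPH_OPEN,np.ones((3,3),np.uint8))
c0=np.array([.5168,-.134] if i==1 else [.517,-.1318])
v,u=np.nonzero(M); P=np.array([ray(i,(a,b),.036)[:2] for a,b in zip(u,v)])-c0
r=np.hypot(*P.T); k=r>r.max()-.012
d=P[(r>r.max()-.025)].mean(0)
for nm,e in(("tip25",d),("all",P.mean(0))):
    print(nm,"n",len(P),"rmax",r.max().round(4),"swing",round(np.arctan2(e[0],e[1])+.0543,3))
E
python3 ang.py pics/t1.png; python3 ang.py pics/b1_f.png; python3 ang.py pics/b2_f.png; python3 ang.py pics/scene0.png 0
```

```text
tip25 n 377 rmax 0.1032 swing 0.526
all n 377 rmax 0.1032 swing 0.521
tip25 n 357 rmax 0.1024 swing 0.527
all n 357 rmax 0.1024 swing 0.527
tip25 n 374 rmax 0.1028 swing 0.726
all n 374 rmax 0.1028 swing 0.723
tip25 n 389 rmax 0.1016 swing 0.537
all n 389 rmax 0.1016 swing 0.542
```

>>> send_rows --pt "0.3 0 0.4 0.06" --pt "0 0 0.2 0.06" --pt "0 0 0.1 0.06" --pt "0 0 0 0.06" --pt "0 0 0 0.06"

```text
clock: 21.7
eef_pos: [0.5172, -0.1339, 0.1751]
eef_rot: [2.222, 2.219, -0.004]
force: [-0.4, -0.6, -0.1]
opening: 0.204
```

>>> send_rows --pt "0 0 0.2 0.06" --pt "0 0 0.2 0.06" --pt "0 0 0.1 0.06" --pt "0 0 0 0.05" --pt "0 0 0 0.03"

```text
clock: 22.2
eef_pos: [0.5172, -0.1341, 0.1752]
eef_rot: [2.494, 1.906, -0.005]
force: [-0.4, -0.5, -0.7]
opening: 0.198
```

```bash
python3 look.py pics/b3.png; python3 ang.py pics/b3_f.png
```

```text
t 22.2 pos [ 0.5172 -0.1341  0.1752] yawx 1.3052 tilt [-0.0009 -0.0035] q6 [-0.321 -0.054] F [-0.4 -0.5 -0.7] T [-0.018  0.136  0.159] op 0.198
tool shift mm [ 0.7 -0.4  0.9] roll [np.float64(-3.0079), np.float64(0.1337)]
tip25 n 369 rmax 0.1016 swing 1.29
all n 369 rmax 0.1016 swing 1.29
```

View pics/b3.png

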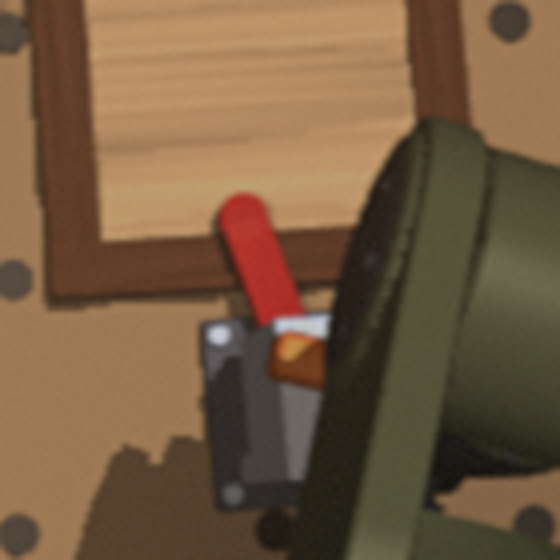

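Arm at 1.29; 0.28 rad left.

>>> send_rows --pt "0.3 -0.2 0.3 0.05" --pt "0 0 0.2 0.06" --pt "0 0 0.1 0.06" --pt "0 0 0 0.05" --pt "0 0 0 0.02"

```text
clock: 22.75
eef_pos: [0.5171, -0.1342, 0.1751]
eef_rot: [2.704, 1.593, -0.005]
force: [0.3, -0.0, -0.1]
opening: 0.197
```

```bash
python3 look.py pics/b4.png; python3 ang.py pics/b4_f.png
```

```text
t 22.75 pos [ 0.5171 -0.1342  0.1751] yawx 1.0649 tilt [-0.0007 -0.0046] q6 [-0.32   0.187] F [ 0.3 -0.  -0.1] T [-0.029  0.212  0.088] op 0.197
tool shift mm [ 0.7 -0.4  0.8] roll [np.float64(3.0349), np.float64(-0.1067)]
tip25 n 360 rmax 0.1014 swing 1.532
all n 360 rmax 0.1014 swing 1.53
```

View pics/b4.png

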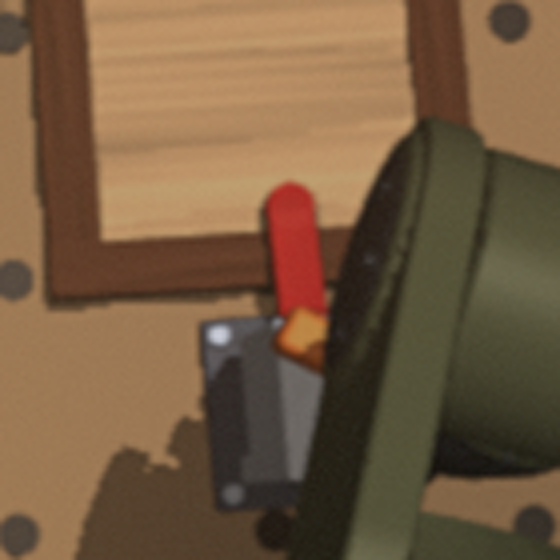

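```bash
python3 - <<'E'
from rig import viewer
import cv2
b=viewer.get_image("scene")["frame"]; cv2.imwrite("pics/b4_s.png",b)
cv2.imwrite("pics/b4_sc.png",cv2.resize(b[200:360,150:310],None,fx=3.5,fy=3.5,interpolation=cv2.INTER_CUBIC))
E
python3 ang.py pics/b4_s.png 0
python3 - <<'E'
from h import *
# panel front edge & left edge in initial top picture
t=cv2.imread("pics/top0.png")
g=cv2.cvtColor(t,cv2.COLOR_BGR2GRAY)
# lower outer edge of panel: dark frame vs bench
cv2.imwrite("pics/p.png",cv2.resize(t[115:240,340:465],None,fx=5,fy=5,interpolation=cv2.INTER_CUBIC))
E
```

```text
tip25 n 616 rmax 0.103 swing 1.552
all n 616 rmax 0.103 swing 1.554
```

View pics/b4_sc.png

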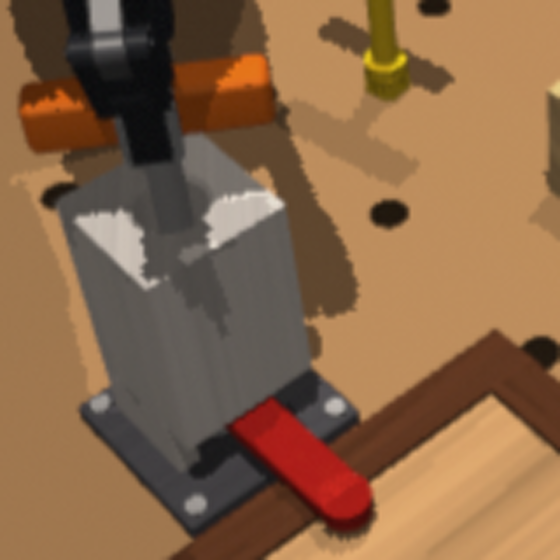

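View pics/p.png

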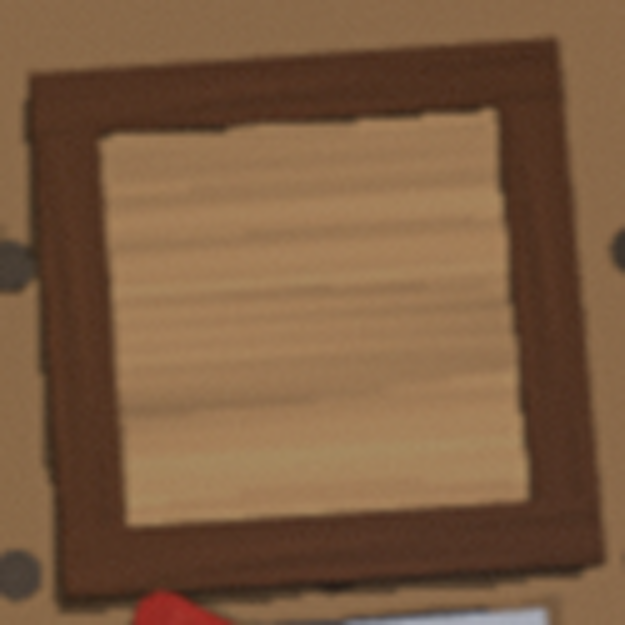

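Run:
```python
from h import *
c=[ray(1,np.array(p)/5+[340,115]-.4,.022)[:2] for p in((30,75),(557,40),(603,567),(62,598))]
e=lambda a,b:round(np.arctan2(*(b-a)[::-1]),4)
print(np.round(c,4),e(c[1],c[0]),e(c[2],c[3]),e(c[3],c[0]),e(c[2],c[1]))
```

```text
[[ 0.7687 -0.0085]
 [ 0.7775 -0.2074]
 [ 0.5771 -0.2154]
 [ 0.5694 -0.0158]] 1.6149 1.609 0.0368 0.0397
```

>>> send_rows --pt "0.2 -0.2 0.3 0.015" --pt "0 0 0.1 0.015"

```text
clock: 23.05
eef_pos: [0.517, -0.134, 0.1748]
eef_rot: [2.725, 1.555, -0.004]
force: [-1.0, -0.6, 1.4]
opening: 0.197
```

>>> send_rows --pt "0 0 0 0" --pt "0 0 0 0"

```text
clock: 23.25
eef_pos: [0.517, -0.134, 0.1748]
eef_rot: [2.725, 1.555, -0.004]
force: [-1.2, -0.8, 0.2]
opening: 0.198
```

```bash
python3 look.py pics/b5.png; python3 ang.py pics/b5_f.png;  python3 - <<'E'
from rig import viewer
import cv2
b=viewer.get_image("scene")["frame"]; cv2.imwrite("pics/b5_s.png",b)
E
python3 ang.py pics/b5_s.png 0
```

```text
t 23.25 pos [ 0.517  -0.134   0.1748] yawx 1.0374 tilt [-0.0005 -0.0049] q6 [-0.32   0.215] F [-1.2 -0.8  0.2] T [-0.15   0.147  0.174] op 0.198
tool shift mm [ 0.5 -0.3  0.5] roll [np.float64(3.0074), np.float64(-0.1342)]
tip25 n 356 rmax 0.1012 swing 1.564
all n 356 rmax 0.1012 swing 1.561
tip25 n 608 rmax 0.1033 swing 1.577
all n 608 rmax 0.1033 swing 1.579
```

Both views agree (top 1.56, scene 1.58), with the key still pressed lightly on its seat. Release and retreat.

>>> send_rows --pt "0 0 0 0" --pt "0 0 0 0" --pt "0 0 0 0" --pt "0 0 0 0" --pt "0 0 0 0" --grip 0.6

```text
clock: 23.85
eef_pos: [0.5173, -0.1338, 0.1748]
eef_rot: [2.725, 1.556, -0.003]
force: [-0.3, -1.2, -0.2]
opening: 0.599
```

```bash
python3 look.py pics/b6.png; python3 ang.py pics/b6_f.png;  python3 - <<'E'
from rig import viewer
import cv2
b=viewer.get_image("scene")["frame"]; cv2.imwrite("pics/b6_s.png",b)
cv2.imwrite("pics/b6_sc.png",cv2.resize(b[100:300,110:310],None,fx=3,fy=3,interpolation=cv2.INTER_CUBIC))
E
python3 ang.py pics/b6_s.png 0
```

```text
t 23.85 pos [ 0.5173 -0.1338  0.1748] yawx 1.0374 tilt [ 0.0002 -0.0044] q6 [-0.32   0.215] F [-0.3 -1.2 -0.2] T [ 0.028 -0.022  0.009] op 0.599
tool shift mm [ 0.2 -0.4  0.5] roll [np.float64(3.0074), np.float64(-0.1342)]
tip25 n 370 rmax 0.1012 swing 1.562
all n 370 rmax 0.1012 swing 1.563
tip25 n 608 rmax 0.1033 swing 1.577
all n 608 rmax 0.1033 swing 1.579
```

View pics/b6_sc.png

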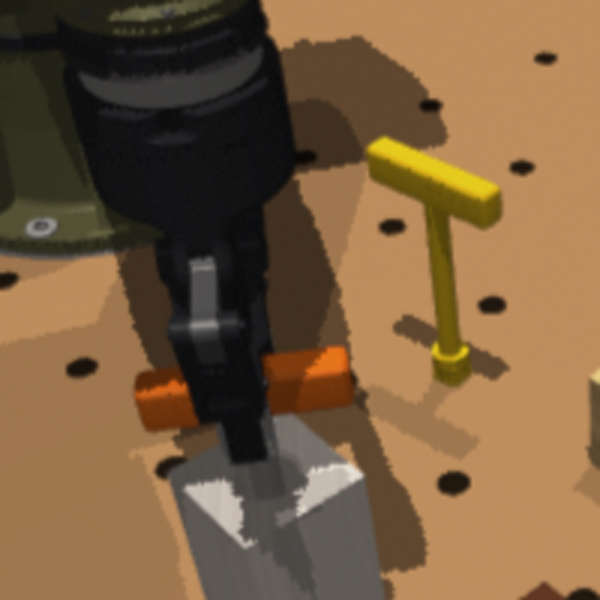

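The key is standing free: the opened finger sits clear in front of the bar at about (240,400). Rise straight up, then away.

>>> send_rows --pt "0 0 -5 0" --pt "0 0 -10 0" --pt "0 0 -15 0" --pt "0 0 -18 0" --pt "0 0 -18 0"

```text
clock: 24.45
eef_pos: [0.5166, -0.1333, 0.2436]
eef_rot: [2.727, 1.557, -0.006]
force: [0.1, 0.9, -0.5]
opening: 0.6
```

>>> send_rows --pt "0 0 -18 0" --pt "0 0 -18 0" --pt "0 0 -15 0" --pt "0 0 -10 0" --pt "0 0 -4 0"

```text
clock: 24.95
eef_pos: [0.5168, -0.133, 0.3177]
eef_rot: [2.722, 1.554, 0.001]
force: [-0.4, -0.0, -0.3]
opening: 0.605
```

Run:
```python
from h import *
from rig import bot
plan(bot.read_state(),(.40,.20,.32))
```

```text
t 24.95 pos [ 0.5168 -0.133   0.3177] yawx 1.0374 tilt [ 0.0038 -0.0056] q6 [-0.319  0.215] F [-0.4 -0.  -0.3] T [-0.068 -0.036  0.013] op 0.605
tool shift mm [ 227.4 -269.8   -4.6] roll None
```

Clear of the key; move aside for an unobstructed look.

>>> send_rows --pt "8 -9 0 0" --pt "15 -18 0 0" --pt "22 -26 0 0" --pt "25 -30 0 0" --pt "25 -30 0 0"

```text
clock: 25.45
eef_pos: [0.465, 0.0099, 0.3137]
eef_rot: [2.729, 1.548, -0.005]
force: [0.5, 0.6, 0.3]
opening: 0.6
```

>>> send_rows --pt "25 -30 0 0" --pt "25 -30 0 0" --pt "18 -20 0 0" --pt "8 -10 0 0" --pt "0 0 0 0"

```text
clock: 25.95
eef_pos: [0.4192, 0.1311, 0.31]
eef_rot: [2.727, 1.557, -0.011]
force: [-0.7, -1.0, -1.1]
opening: 0.6
```

```bash
python3 - <<'E'
from h import *
from rig import bot,viewer,look_for
rep(bot.read_state())
for n,i in(("scene",0),("top",1)):
    im=viewer.get_image(n); cv2.imwrite(f"pics/f_{n}.png",im["frame"])
    for t in ("long_key","short_key","panel","disc_stack"):
        print(n,t,[(np.round(d["xyz"],3).tolist(),round(d["conf"],2)) for d in look_for(im,t)])
E
python3 ang.py pics/f_top.png; python3 ang.py pics/f_scene.png 0
python3 - <<'E'
from h import *
a=cv2.imread("pics/f_top.png");b=cv2.imread("pics/f_scene.png")
cv2.imwrite("pics/f.png",np.hstack([cv2.resize(a[140:300,340:500],None,fx=2.5,fy=2.5,interpolation=cv2.INTER_CUBIC),cv2.resize(b[200:360,130:290],None,fx=2.5,fy=2.5,interpolation=cv2.INTER_CUBIC)]))
E
```

```text
t 25.95 pos [0.4192 0.1311 0.31  ] yawx 1.0374 tilt [-0.0057 -0.0045] q6 [0.221 0.755] F [-0.7 -1.  -1.1] T [ 0.003 -0.021 -0.001] op 0.6
scene long_key [([0.524, -0.138, 0.196], 0.96), ([0.392, 0.055, 0.135], 0.77), ([0.67, 0.069, 0.148], 0.62)]
scene short_key [([0.527, 0.219, 0.123], 0.71), ([0.541, 0.134, 0.066], 0.5)]
scene panel [([0.698, -0.127, 0.019], 0.81)]
scene disc_stack [([0.724, 0.231, 0.026], 0.59)]
top long_key [([0.384, 0.06, 0.158], 0.57), ([0.662, 0.077, 0.156], 0.55)]
top short_key [([0.521, 0.226, 0.132], 0.95)]
top panel [([0.51, -0.121, 0.056], 0.68)]
top disc_stack [([0.71, 0.241, 0.023], 0.96)]
tip25 n 364 rmax 0.1012 swing 1.565
all n 364 rmax 0.1012 swing 1.563
tip25 n 603 rmax 0.1033 swing 1.577
all n 603 rmax 0.1033 swing 1.579
```

View pics/f.png

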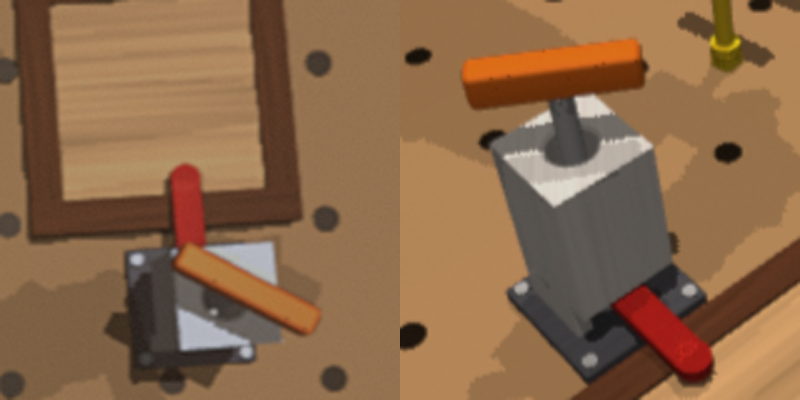

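View pics/f_top.png

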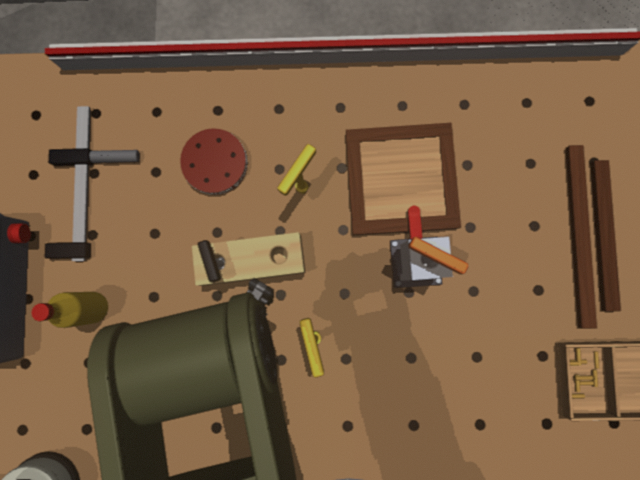

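The arm points square over the panel, and the key stands in the tower with everything else unmoved. One last check of the handle height (expect 0.193).

Run:
```python
from h import *
s=cv2.imread("pics/f_scene.png"); t=cv2.imread("pics/f_top.png")
ms=[orange(s,(145,205,105,42)),orange(t,(408,232,65,45),135,20)]
ms=[cv2.morphologyEx(m,cv2.MORPH_CLOSE,np.ones((3,3))) for m in ms]
print([m.sum() for m in ms])
cost=lambda p:sum(np.abs(sil(i,bar(p))-ms[i]).sum() for i in (0,1))+200*(p[4]**2+p[5]**2)
for z in(.188,.2):
  x0=[.517,-.133,z,-2.1,0,0]
  for k in range(2):
    r=minimize(cost,x0,method='Nelder-Mead',options=dict(initial_simplex=np.array([x0]*7)+np.vstack([np.zeros(6),np.diag([.006,.006,.004,.1,.05,.05])]),maxiter=1500)); x0=r.x
  print(r.fun,np.round(r.x,4))
```

```text
[np.float32(1400.0), np.float32(873.0)]
246.6990591807111 [ 0.5185 -0.1328  0.1952 -2.0768 -0.0288 -0.0425]
246.93904994035498 [ 0.5187 -0.1327  0.1953 -2.0836 -0.0181 -0.0363]
```

With the same +2.4 mm bias as in the rack (0.1614 read against 0.159 true), this gives 0.193, so the key is seated. Handing in.

```bash
python3 -c "
from rig import order
print(order.job_done())"
```

```text
the job is handed in; nothing more can be done
None
```

The panel is locked and the job is handed in: the orange T-key stands seated and released in the tower, and the red arm points straight over the panel. It took about 26 s of the 61 s allowed.

I lifted the key out of the rack and lowered it down the shaft until I felt the stem at about 3 N. A slow clockwise turn let it drop on, and it slid down 13.5 mm to its seat. Then I turned it clockwise to bring the arm round. Push on the tower stayed at about 5 N or less in every reading, and the robot stayed clear of the tower and the red arm.

**Last checks:**
- **Arm angle:** 1.56 rad from the top camera and 1.58 rad from the scene camera, against a target of 1.571. The panel's edge reads about 0.015 rad off the tower's, which is within measuring error.
- **Handle height:** the fit read 0.195 m. Less the 2.4 mm bias that the same fit showed in the rack, that is 0.193 m, the seated height.
- **Left alone:** the short key and the stack of discs read the same before and after. The panel matches in the scene camera and looks unmoved in the final top picture.
- **Checks that disagreed:** in the last top picture the network missed the long key and placed the panel wrongly, on the tower. The picture itself showed both where they should be.

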